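# Swing a parts tray home in a classroom gantry machine and lock it

### The arm

A 6-joint arm with a two-finger parallel gripper is mounted at the origin on the work surface. World frame = base frame: x ahead of the robot, y to its left, z up, the work surface at z = 0. Lengths are in mm, angles in rad, forces in N, time in s.
With the tool pointing down it reaches from about 350 to 875 mm from the base axis. Payload 4.2 kg.
Tool frame: the origin (TCP) lies midway between the tips of the shut fingers; the grasp point (between the pads) lies 19 mm behind it; z points along the fingers, y is the direction in which the jaws open and shut (so a half turn about z gives the same grasp; the last joint's range is limited). The gripper opens to 85 mm and grips with 20 to 120 N. Pads are 22 mm wide; open, the fingers measure 114 mm over their backs; the gripper's body (76 mm by 85 mm) begins 54 mm behind the grasp point. The pads swing forward as they close: fully open they stand 13 mm farther back than shut.
Start: joints at [1.526, 0.385, 0.008, 0, -1.194, -0.259], TCP at [186.935, 596.368, 231.312] pointing down, gripper open.
Joint ranges: [-3.14, 3.14], [-1.21, 2.06], [-1.07, 1.41], [-3.16, 2.05], [-2.99, -0.16], [-3.1, 3.1]. Speed limits (rad/s): [2.79, 2.79, 3.14, 3.14, 3.14, 3.14].

### API

Orientations are given as a unit quaternion [x, y, z, w].
In Python, from bench import arm gives the robot as it stands.
- The arm moves only by the tool servo_tool, never from a script. Its argument "rows" is a list of rows, each an object of numbers: "fingers": the finger opening in cm, from 0 to 8.54; "x", "y", "z": the shift along the tool's x, y, z in cm; "turn": the turn about the tool's z in degrees. A call has 1 to 10 rows; each row shifts and turns the commanded pose from where the row before left it, along the tool's axes as they then stand; what a row does not reach is not made up. A row lasts 1/12 s, in which the tool goes at most 41.7 mm and 7.16 degrees, less where a joint would pass 70% of its speed; a pose out of reach is approached as far as the arm can. A call is refused whole if a number of a shift passes 4.17 or a number of a turn 7.16, either way. A call with a gripper value outside its range is refused whole. The fingers move at their own pace and stop on an object; the grip force is fixed at half the most. Time passes only in rows, so rows that do not move let the fingers close. It gives the time, the measured TCP pose, the force and the opening at its end, in the units of the state.
- arm.read_state(): the state, without advancing time (a new reading comes with each control period).
- arm.get_image(name): name is "scene" or "side" or "wrist"; returns (picture, depth): 400x640x3 uint8, red, green, blue; 400x640 float32, mm along the optical axis (not along the pixel's ray), 0 where there is no reading.
- arm.camera_model(name): a dict with "fx", "fy", "cx", "cy" (pixels), "pose" (4x4, takes a point from camera to world coordinates). Camera axes: x right, y down, z forward; pixel columns grow to the right and rows downward; lengths in mm; the calibration is good to about 2 mm. A picture is of the moment at which its call begins: read the wrist's pose just before it. camera_model takes no time and is no camera call; for the wrist camera it gives the pose at the moment of the call.
- arm.job_done(): hands the job in, once; it reports no verdict.
The state is a dict: "clock": time; "joints": joint angles; "joint_vel": joint speeds; "joint_efforts": joint torques, N m; "position": TCP position; "ee_rot": TCP orientation; "contact_force": force on the tool from outside, world axes, zero at the start; "wrist_torque": the same for the moment, N m; "gripper_width": finger opening in mm.
Only numpy, scipy, OpenCV 4.12 (cv2) and the standard library are available. Lean on these libraries where they do the work, as an engineer would, in place of code of your own. Each camera call takes 0.05 s, during which the arm holds its last target.

### The job

Dock the blue parts tray in the gantry machine: lift it by its white middle wall, set it down flat on the bed end-on to the back rail, just in front of the steel corner post, with its yellow corner reaching a little past the post on the right, and let go. Then, without lifting it, push the diagonally opposite corner so that the tray swings a quarter turn anticlockwise round the post, in under the beam, until its long side is flush against the back rail and its end is by the post. Finally turn the red cam knob anticlockwise until the sprung brass pawl drops into its notch and let go; leave everything else where it is.

Things in the scene. Friction and masses are not known exactly. Their poses are not given: they have to be found in the camera images.
- gantry: pick-and-place machine, 440 deep x 480 wide mm, fixed. Origin at table height on the line of the back rail's front face, at the end of a docked tray. x to the machine's back (away from the robot), y left along the back rail, z up; 'machine' places in mm are in this frame. Grey bed, top z 10. Side bars y 170..190 and -290..-270, 65 high; open front, bed from x -270. Docked tray: x -120..0, y -200..0
- rail_mid (a point): middle of the docked tray's place on the back rail, machine (0, -100, 30). The rail is an aluminium bar: its front face is the machine plane x = 0, from y -215 to 35, top z 36
- beam_mid (a point): middle of the aluminium beam over the bed: it spans the whole width at machine x -56..-36, z 78..118. At its left end the tool head hangs in front: x -105..-55, y 119..165, z 74..198. Carriages at both ends of the beam: x -80..10 on the side bars, up to 170 high. The end-on tray cannot be lowered through it: lower it in front, then slide it in low
- dock_post (a point): the upright steel corner post with a yellow cap, 12 diameter, top z 46; point on its axis, machine (-14, 6, 30). It stops the tray's short side: set down end-on, that side is just in front of the post (x -20) and the yellow corner reaches about 18 past the post's axis towards -y. Pushed, the tray rolls round the post, held by friction; after the turn the same side is against the post's right flank, y 0
- dock_corner (a point): where the tray's yellow corner is when docked: machine (0, 0, 30), with tray x along machine y
- tray_mid (a point): centre of the loose blue open tray, 20 above its underside. 200 long (its x) x 120 wide (y) x 40 high, walls and floor 3, about 0.42 kg. White lifting wall across the middle: 10 thick along tray x, full width along tray y, top 50 above the underside; 50 free on either side of it down to the floor (10 high parts lie only at the ends of these two compartments, 35 or more from the middle)
- tray_corner (a point): the tray's yellow corner, at tray (100, -60), 20 up
- tray_far_corner (a point): the plain corner at the other end of the same long side, at tray (-100, -60), 20 up; this long side goes against the back rail. The corner to push is at tray (-100, 60), on the long side tray y = +60. A level push of 3 to 8 N slides the tray; a finger that also drags downwards makes it stick
- knob_grip (a point): the red cam knob, on its upright axis, 86 above the table, machine (-169.5, -187). Wing grip 50 long, 16 thick, z 68..100, pointing at machine angle (joint value - 1.5 rad) from x: -y when open, x when locked. Below: steel index ring, radius 24, z 55..65, and an orange cam lobe reaching 49 from the axis the same way, z 18..40, that bears on the docked tray's front when locked. Black pawl guide: x -236..-205, y -199..-175, 70 high
- cam_knob (a joint): angle of the cam knob, rad: 0 open, grows anticlockwise seen from above, stop at 1.5 = locked. Turns lightly (under 0.1 N m); past about 1.3 the pawl pulls it into the notch and holds it there.
- pawl (a joint): travel of the brass pawl that rides on the index ring, m: 0 on the plain ring (open), to -0.002 on the rise half-way, about +0.0027 when it has dropped into the notch
- tray: the same tray, origin at the centre of its underside
- wheel: loose wheel with tyre, 58 diameter, 26 high, lying flat on the bed behind the back rail; leave alone (origin at the centre of its underside)
- motor: loose grey and white motor brick, 48 x 32 x 32 plus a 20 nose, left of the machine; leave alone (origin at the centre of its underside)
- gear: loose yellow gear, 44 diameter, 8 high, on the bed at its front right; leave alone (origin at the centre of its underside)
- brick: loose red brick, 32 x 16 x 11, on the bed at the right; leave alone (origin at the centre of its underside)
- hub: loose white controller hub, 88 x 56 x 30, right of the machine; leave alone (origin at the centre of its underside)
- screwdriver: loose screwdriver, 150 long, lying right of the machine; leave alone (origin at the centre of its underside)

How it is judged:
By the outcome, as a careful person would: the job done as asked, in the order asked, and still so for the second after the job is handed in, with the robot touching nothing.
It also fails if it takes over 67 s, if anything falls off the work surface, if the arm or the gripper's body presses on something with over 40 N, if the wrist force passes 120 N, or if a joint passes its speed limit or range.

## Working session

There is one attempt and no reset: what is moved stays moved. The work goes in short steps, Python scripts to look and compute and a tool call to move; the robot and the scene stay as the last step left them, time stands still between calls to the robot, and variables do not carry over. Pictures are saved under pics/ and viewed, and the job is handed in when it is done.

Besides the shell and the picture viewer there is one more tool, called after "Call:" by a JSON object that holds its "fn" and its "kwargs", one argument or row to a line. servo_tool: Moves the arm, as the interface text tells. Its arguments: {"type":"object","properties":{"rows":{"type":"array","items":{"type":"object","properties":{"fingers":{"type":"number"},"x":{"type":"number"},"y":{"type":"number"},"z":{"type":"number"},"turn":{"type":"number"}}}}},"required":["rows"]}

```bash
ls; mkdir -p pics; python3 - <<'E'
from bench import arm
import cv2,numpy as np
s=arm.read_state(); print({k:np.round(v,3) for k,v in s.items()})
for n in ["scene","side","wrist"]:
    m=arm.camera_model(n); print(n,m["fx"],m["fy"],m["cx"],m["cy"],np.round(m["pose"],3).tolist())
    im,d=arm.get_image(n); cv2.imwrite(f"pics/{n}0.png",im[:,:,::-1]); np.save(f"pics/{n}0.npy",d)
print(arm.read_state()["clock"])
E
```

```text
pics
{'clock': np.float64(0.0), 'joints': array([ 1.526e+00,  3.860e-01,  7.000e-03, -1.000e-03, -1.194e+00,
       -2.590e-01]), 'joint_vel': array([-0.   , -0.001,  0.001, -0.   ,  0.001,  0.001]), 'joint_efforts': array([-1.0000e-03, -3.9229e+01,  1.8840e+01,  4.1860e+00, -5.0000e-03,
        0.0000e+00]), 'position': array([186.796, 595.809, 230.216]), 'ee_rot': array([ 0.988, -0.151, -0.   ,  0.001]), 'contact_force': array([-0.514, -0.289,  0.4  ]), 'wrist_torque': array([-0.004,  0.014,  0.067]), 'gripper_width': np.float64(85.412)}
scene 459.36781833707124 459.36781833707124 314.9409679753311 201.44806465295534 [[-0.055, 0.842, -0.537, 1194.392], [0.998, 0.052, -0.021, 15.375], [0.01, -0.537, -0.844, 1100.33], [0.0, 0.0, 0.0, 1.0]]
side 370.60525127391264 370.60525127391264 322.07665801814255 194.65939127431346 [[1.0, 0.007, 0.013, 517.3], [-0.003, -0.757, 0.654, -653.08], [0.014, -0.654, -0.757, 830.963], [0.0, 0.0, 0.0, 1.0]]
wrist 298.63819066643634 298.63819066643634 320.9645002139777 196.46691743089306 [[-0.299, -0.913, -0.277, 257.515], [-0.954, 0.287, 0.085, 574.511], [0.002, 0.29, -0.957, 373.297], [0.0, 0.0, 0.0, 1.0]]
0.15
```

View pics/scene0.png

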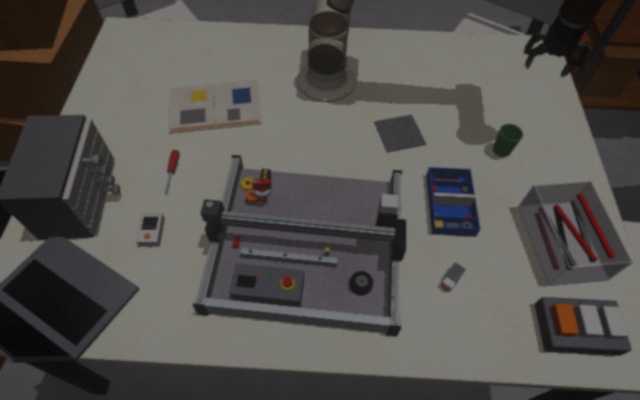

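View pics/side0.png

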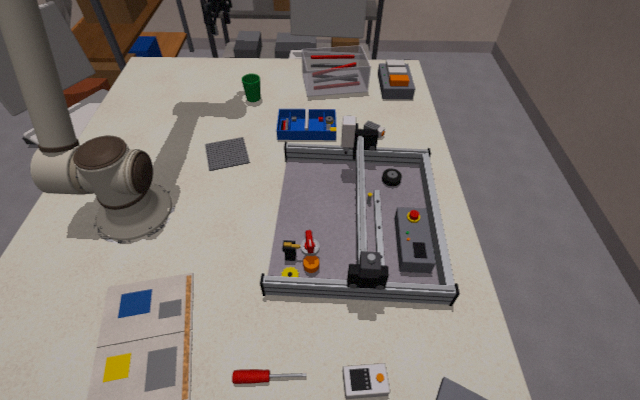

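View pics/wrist0.png

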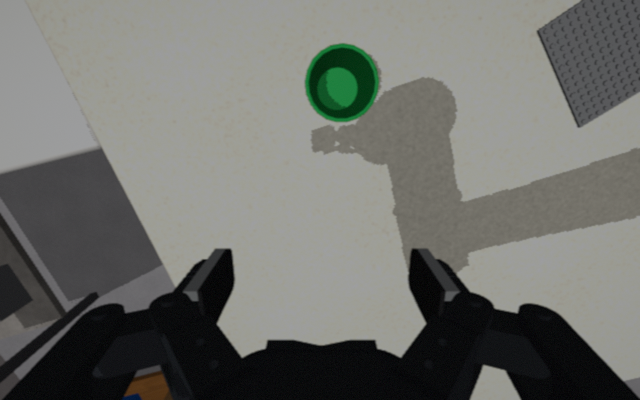

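```bash
cat > h.py <<'E'
import numpy as np,cv2
from bench import arm
def px2w(n,u,v,z=None,d=None,m=None):
    m=m or arm.camera_model(n);P=np.array(m["pose"])
    r=np.array([(u-m["cx"])/m["fx"],(v-m["cy"])/m["fy"],1.0]);
    R=P[:3,:3]@r;o=P[:3,3]
    t=d if d is not None else (z-o[2])/R[2]
    return o+t*R
def w2px(n,p,m=None):
    m=m or arm.camera_model(n);P=np.array(m["pose"])
    c=P[:3,:3].T@(np.array(p,float)-P[:3,3]);return m["fx"]*c[0]/c[2]+m["cx"],m["fy"]*c[1]/c[2]+m["cy"]
def crop(f,o,x0,y0,x1,y1,s):
    im=cv2.imread(f);c=im[y0:y1,x0:x1];cv2.imwrite(o,np.clip(cv2.resize(c,None,fx=s,fy=s,interpolation=cv2.INTER_CUBIC)*1.3,0,255).astype('uint8'))
E
python3 -c "
from h import *
crop('pics/scene0.png','pics/s0a.png',195,150,415,340,3.5)
crop('pics/scene0.png','pics/s0b.png',415,155,490,245,6)
crop('pics/side0.png','pics/d0a.png',255,90,465,305,2.7)
"
```

```text
(no output)
```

View pics/s0a.png

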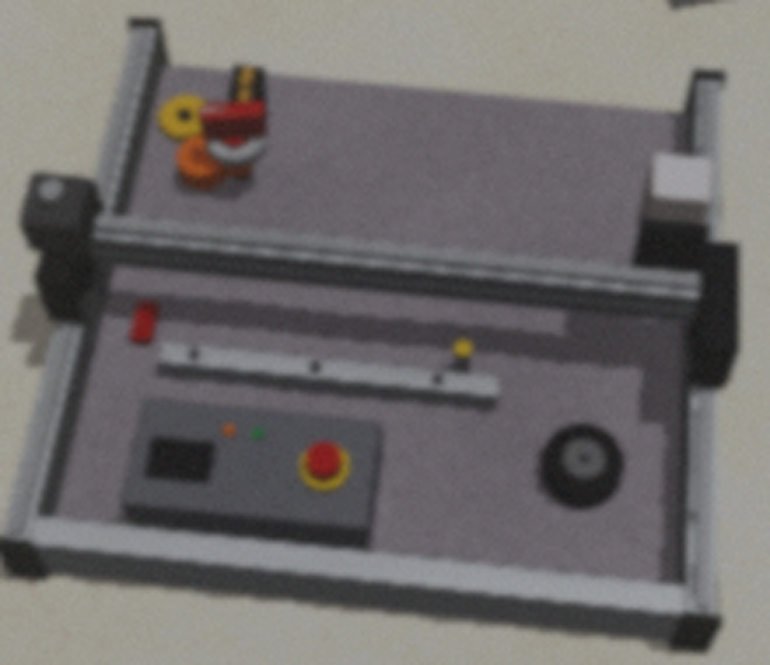

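View pics/s0b.png

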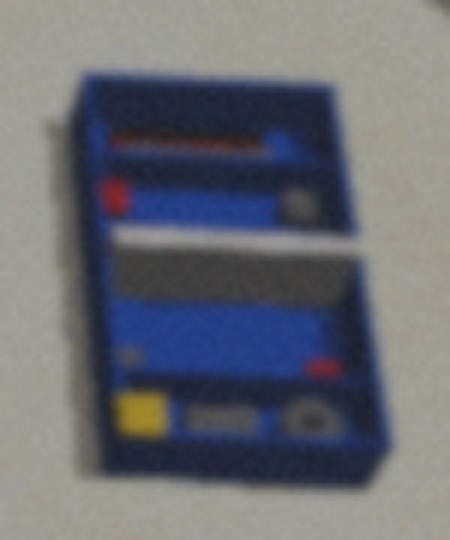

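View pics/d0a.png

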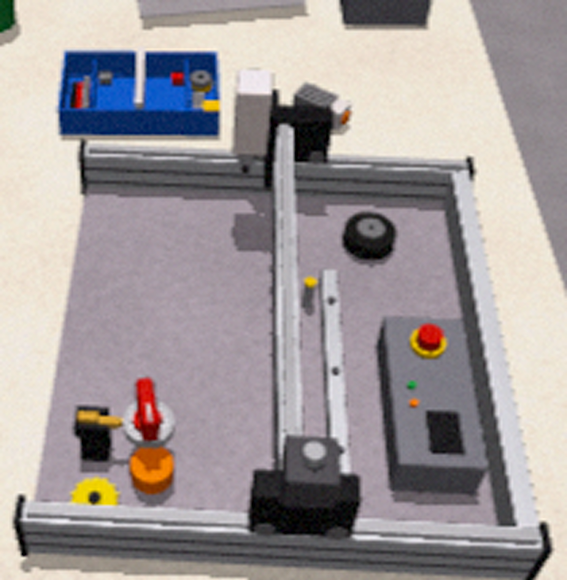

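```bash
cat >> h.py <<'E'
def cloud(n,d,m=None):
    m=m or arm.camera_model(n);P=np.array(m["pose"]);v,u=np.mgrid[0:400,0:640]
    c=np.stack([(u-m["cx"])/m["fx"]*d,(v-m["cy"])/m["fy"]*d,d],-1)
    return c@P[:3,:3].T+P[:3,3]
def ortho(n,d,im,x0,x1,y0,y1,zlo,zhi,m=None,s=1.0):
    p=cloud(n,d,m);k=(d>0)&(p[...,2]>zlo)&(p[...,2]<zhi)
    out=np.zeros((int((x1-x0)*s),int((y1-y0)*s),3),'uint8')
    q=p[k];a=((x1-q[:,0])*s).astype(int);b=((y1-q[:,1])*s).astype(int)
    g=(a>=0)&(a<out.shape[0])&(b>=0)&(b<out.shape[1]);out[a[g],b[g]]=im[k][g];return out,q
E
python3 - <<'E'
from h import *
outs=[]
for n in ["scene","side"]:
    d=np.load(f"pics/{n}0.npy");im=cv2.imread(f"pics/{n}0.png")
    o,q=ortho(n,d,im,350,950,-250,550,30,72)
    o=cv2.dilate(o,np.ones((2,2)));cv2.imwrite(f"pics/o_{n}.png",o)
    p=cloud(n,d)
    k=(d>0)&(abs(p[...,2])<15)&(p[...,0]>300)&(p[...,0]<900)&(abs(p[...,1])<500)
    print(n,np.percentile(p[k][:,2],[5,25,50,75,95]))
E
```

```text
scene [-4.4888044  -2.08357095 -0.07918069  6.30421393 11.08729323]
side [-2.88016102 -1.27275402  0.04187699  7.06361599 10.95957533]
```

View pics/o_scene.png

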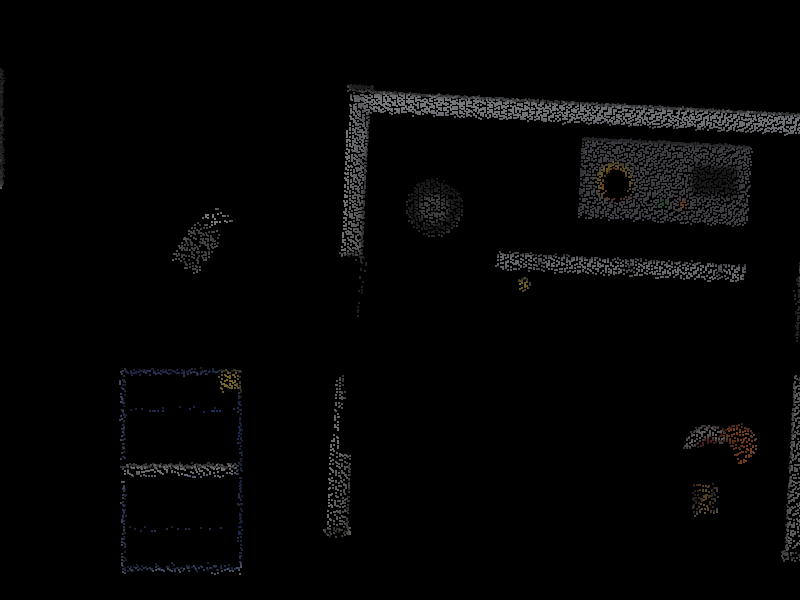

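View pics/o_side.png

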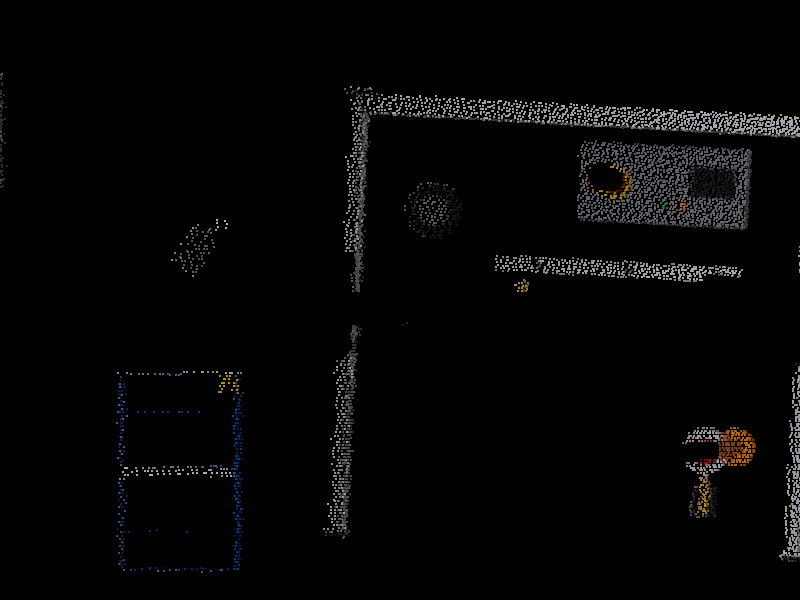

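```bash
python3 - <<'E'
from h import *
for n in ["scene","side"]:
    d=np.load(f"pics/{n}0.npy");p=cloud(n,d);im=cv2.imread(f"pics/{n}0.png").astype(int)
    def sel(x0,x1,y0,y1,z0,z1):
        k=(d>0)&(p[...,0]>x0)&(p[...,0]<x1)&(p[...,1]>y0)&(p[...,1]<y1)&(p[...,2]>z0)&(p[...,2]<z1);return k
    # tray rim
    k=sel(370,590,300,440,33,55)
    q=p[k][:,:2].astype('float32');r=cv2.minAreaRect(q);print(n,"tray",r,len(q), np.percentile(p[k][:,2],[50,90]))
    for nm,b in dict(rail=(665,705,-200,60,32,40),back=(810,870,-245,200,60,70)).items():
        k=sel(*b);q=p[k][:,:2];r=cv2.minAreaRect(q.astype('float32'))
        f=np.polyfit(q[:,1],q[:,0],1);print(nm,r,len(q),"slope",f, np.degrees(np.arctan(f[0])))
    for nm,b in dict(L=(400,850,150,225,60,70),R=(380,560,-280,-230,60,70)).items():
        k=sel(*b);q=p[k][:,:2];f=np.polyfit(q[:,0],q[:,1],1);print(nm,f,-np.degrees(np.arctan(-f[0])),q.min(0),q.max(0))
    k=sel(640,690,0,60,38,55)&(im[...,2]>im[...,0]+40);q=p[k];print("cap",q.mean(0),len(q))
    k=sel(380,560,-240,-60,40,52)&(im[...,2]>im[...,0]+40)
E
```

```text
scene tray ((479.0528259277344, 369.2129211425781), (206.0316619873047, 121.30441284179688), 0.5421512126922607) 657 [39.1043222  48.42958769]
rail ((676.8556518554688, -69.74243927001953), (249.5171356201172, 32.37141036987305), 87.0459213256836) 535 slope [4.84856588e-02 6.86947354e+02] 2.7758497684684196
back ((838.3313598632812, -22.381805419921875), (55.38174819946289, 444.1595764160156), 0.16296452283859253) 557 slope [3.09734048e-02 8.37498575e+02] 1.7740781963244174
L [-6.14074782e-02  2.40491818e+02] -3.513976836617981 [413.94733188 152.86235951] [849.62349122 222.48084495]
R [-5.50408433e-02 -2.22744115e+02] -3.1504291882433386 [ 389.97735318 -261.74726975] [ 557.31300979 -231.47308635]
cap [665.91845098  27.13481818  46.01317522] 17
side tray ((479.00732421875, 371.2455139160156), (126.22418212890625, 199.96336364746094), 89.56118774414062) 368 [38.65669086 48.82064873]
rail ((675.0941772460938, -68.0518798828125), (246.03573608398438, 29.13924217224121), 86.87688446044922) 422 slope [4.07375574e-02 6.84347613e+02] 2.3328002102109924
back ((839.0897827148438, -22.796539306640625), (53.32268142700195, 443.6908264160156), 0.6037237048149109) 347 slope [3.48276029e-02 8.34322953e+02] 1.994668430749843
L [-5.98456469e-02  2.39886345e+02] -3.4248182261897413 [413.37758471 153.01146478] [849.44554453 224.17881417]
R [-4.98935798e-02 -2.24344340e+02] -2.8563229683976528 [ 388.67475243 -260.89185041] [ 558.8908032  -230.87928936]
cap [664.10618478  27.94759846  46.12532056] 16
```

```bash
cat >> h.py <<'E'
def mach(T,p):
    ox,oy,th=T;c,s=np.cos(th),np.sin(th);p=np.array(p,float)
    return np.array([ox+c*p[0]-s*p[1],oy+s*p[0]+c*p[1],p[2]])
def draw(n,img,f,segs,s,x0,y0):
    for a,b,col in segs:
        A=w2px(n,f(a));B=w2px(n,f(b))
        A=[(A[0]-x0+.5)*s,(A[1]-y0+.5)*s];B=[(B[0]-x0+.5)*s,(B[1]-y0+.5)*s]
        cv2.line(img,tuple(int(round(t*8)) for t in A),tuple(int(round(t*8)) for t in B),col,1,cv2.LINE_AA,3)
def rect(x0,x1,y0,y1,z,col):
    c=[(x0,y0,z),(x1,y0,z),(x1,y1,z),(x0,y1,z)];return [(c[i],c[(i+1)%4],col) for i in range(4)]
E
cat > ov.py <<'E'
from h import *
th=np.radians(-3.1);c,s=np.cos(th),np.sin(th)
T=(665-(c*-14-s*6),27.5-(s*-14+c*6),th);print(T)
G=(0,255,0);Y=(0,255,255)
segs=[((0,-215,36),(0,35,36),G)]+rect(-80,-79,-215,-214,36,Y)[:0]+rect(-56,-36,-270,170,118,G)+rect(-270,170,170,190,65,Y)+rect(-270,170,-290,-270,65,Y)
segs+=rect(-169.5-8,-169.5+8,-187-25,-187+25,100,G)+rect(-236,-205,-199,-175,70,Y)+[((-14,6,10),(-14,6,46),Y)]+rect(-270,-269,-270,170,10,G)
for n,(x0,y0,x1,y1,k) in dict(scene=(195,150,415,340,3.5),side=(255,120,465,305,3.2)).items():
    im=cv2.imread(f"pics/{n}0.png")[y0:y1,x0:x1];im=cv2.resize(im,None,fx=k,fy=k,interpolation=cv2.INTER_CUBIC);im=cv2.convertScaleAbs(im,alpha=1.4)
    draw(n,im,lambda p:mach(T,p),segs,k,x0,y0);cv2.imwrite(f"pics/ov_{n}.png",im)
E
python3 ov.py
```

```text
(np.float64(678.6550405066583), np.float64(20.751676596255876), np.float64(-0.054105206811824215))
```

View pics/ov_scene.png

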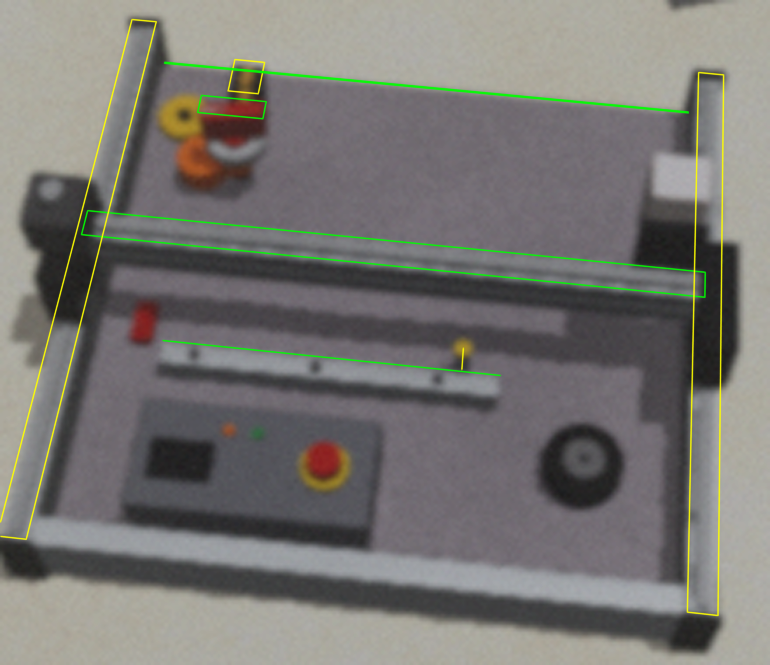

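View pics/ov_side.png

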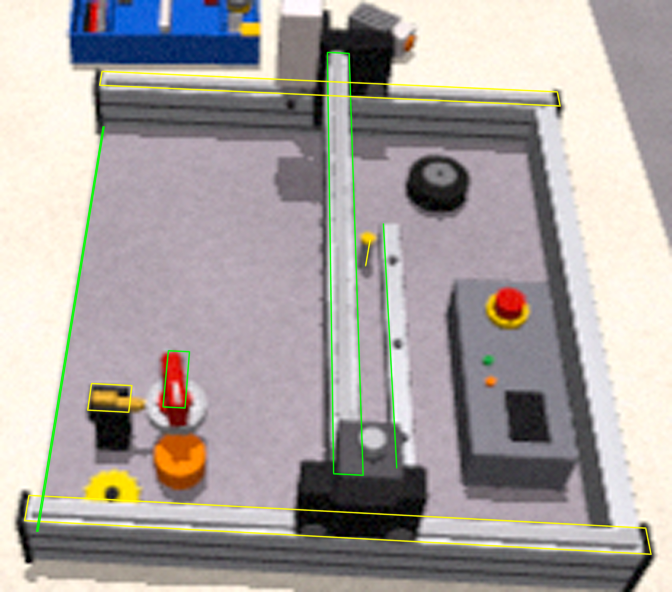

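Call:
{"fn": "servo_tool", "kwargs": {
  "rows": [
    {"x": 3.5,"y": 1.3},
    {"x": 3.5,"y": 1.3},
    {"x": 3.5,"y": 1.3},
    {"x": 3.5,"y": 1.3},
    {"x": 3.5,"y": 1.3},
    {"x": 3.5,"y": 1.3},
    {"x": 3.5,"y": 1.3},
    {"x": 3.5,"y": 1.3},
    {"x": 3.5,"y": 1.3},
    {"x": 3.1,"y": 1.2}
  ]
}}

```text
invalid input at $.rows[0]: expected keys fingers, x, y, z, turn
```

Call:
{"fn": "servo_tool", "kwargs": {
  "rows": [
    {"turn": 7},
    {"turn": 7},
    {"turn": 7},
    {"turn": 7},
    {"turn": 7},
    {"turn": 7},
    {"turn": 7},
    {"turn": 7},
    {"turn": 7},
    {"turn": 7}
  ]
}}

```text
invalid input at $.rows[0]: expected keys fingers, x, y, z, turn
```

Call:
{"fn": "servo_tool", "kwargs": {
  "rows": [
    {"turn": 2.7},
    {}
  ]
}}

```text
invalid input at $.rows[0]: expected keys fingers, x, y, z, turn
```

```bash
cat >> h.py <<'E'
def st():
    from scipy.spatial.transform import Rotation as R
    s=arm.read_state();M=R.from_quat(s["ee_rot"]).as_matrix()
    h=np.degrees(np.arctan2(M[1,0],M[0,0]));print("t %.2f"%s["clock"],"p",np.round(s["position"],1),"head %.2f"%h,"F",np.round(s["contact_force"],1),"w %.1f"%s["gripper_width"],"z",np.round(M[:,2],3))
    return s,M
def to(p):
    s,M=st();d=M.T@(np.array(p,float)-s["position"]);print("tool delta cm",np.round(d/10,2));return d
def snap(n,f):
    m=arm.camera_model(n);im,d=arm.get_image(n);cv2.imwrite(f"pics/{f}.png",im[:,:,::-1]);np.savez(f"pics/{f}.npz",d=d,**{k:m[k] for k in m});return im,d,m
E
python3 - <<'E'
from h import *
st();print(np.round(arm.read_state()["joints"],2));snap("wrist","w1");to((479,369.5,120))
E
```

```text
t 0.15 p [186.8 595.9 230.5] head -17.41 F [-0.5  0.7  0.5] w 85.3 z [-0.    -0.002 -1.   ]
[ 1.53  0.39  0.01 -0.   -1.19 -0.26]
t 0.20 p [186.9 596.  230.6] head -17.41 F [-0.8 -0.4 -0.2] w 84.9 z [-0.    -0.001 -1.   ]
tool delta cm [34.65 12.86 11.08]
```

View pics/w1.png

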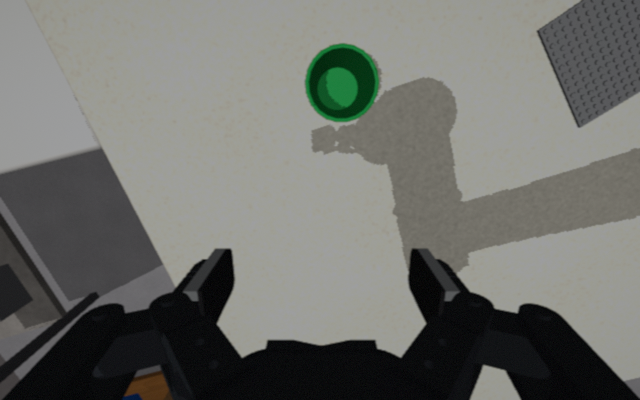

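Call:
{"fn": "servo_tool", "kwargs": {
  "rows": [
    {"fingers": 5,"z": 0,"turn": 0,"x": 3.5,"y": 1.3},
    {"fingers": 5,"z": 0,"turn": 0,"x": 3.5,"y": 1.3},
    {"fingers": 5,"z": 0,"turn": 0,"x": 3.5,"y": 1.3},
    {"fingers": 5,"z": 0,"turn": 0,"x": 3.5,"y": 1.3},
    {"fingers": 5,"z": 0,"turn": 0,"x": 3.5,"y": 1.3},
    {"fingers": 5,"z": 0,"turn": 0,"x": 3.5,"y": 1.3},
    {"fingers": 5,"z": 0,"turn": 0,"x": 3.5,"y": 1.3},
    {"fingers": 5,"z": 0,"turn": 0,"x": 3.5,"y": 1.3},
    {"fingers": 5,"z": 0,"turn": 0,"x": 3.5,"y": 1.3},
    {"fingers": 5,"z": 0,"turn": 0,"x": 3.1,"y": 1.2}
  ]
}}

```text
clock: 1.03
position: [479.9, 368.1, 231.2]
ee_rot: [0.988, -0.152, -0.0, 0.0]
contact_force: [-0.4, 0.0, 0.4]
gripper_width: 50.1
```

Call:
{"fn": "servo_tool", "kwargs": {
  "rows": [
    {"fingers": 5,"x": 0,"y": 0,"z": 0,"turn": 7},
    {"fingers": 5,"x": 0,"y": 0,"z": 0,"turn": 7},
    {"fingers": 5,"x": 0,"y": 0,"z": 0,"turn": 7},
    {"fingers": 5,"x": 0,"y": 0,"z": 0,"turn": 7},
    {"fingers": 5,"x": 0,"y": 0,"z": 0,"turn": 7},
    {"fingers": 5,"x": 0,"y": 0,"z": 0,"turn": 7},
    {"fingers": 5,"x": 0,"y": 0,"z": 0,"turn": 7},
    {"fingers": 5,"x": 0,"y": 0,"z": 0,"turn": 7},
    {"fingers": 5,"x": 0,"y": 0,"z": 0,"turn": 7},
    {"fingers": 5,"x": 0,"y": 0,"z": 0,"turn": 7}
  ]
}}

```text
clock: 1.87
position: [478.4, 369.7, 231.0]
ee_rot: [0.721, -0.693, -0.0, 0.0]
contact_force: [0.3, 0.2, 0.2]
gripper_width: 49.9
```

Call:
{"fn": "servo_tool", "kwargs": {
  "rows": [
    {"fingers": 5,"x": 0,"y": 0,"z": 0,"turn": 2.6},
    {"fingers": 5,"x": 0,"y": 0,"z": 0,"turn": 0}
  ]
}}

```text
clock: 2.03
position: [478.4, 369.6, 231.0]
ee_rot: [-0.707, 0.707, 0.0, -0.0]
contact_force: [-0.9, -0.2, 0.5]
gripper_width: 50.3
```

```bash
python3 - <<'E'
from h import *
st();print(np.round(arm.read_state()["joints"],2));snap("wrist","w2");to((479,369.5,120))
E
```

```text
t 2.03 p [478.4 369.6 231. ] head -90.05 F [-0.9 -0.2  0.5] w 50.3 z [-0. -0. -1.]
[ 0.93  0.35 -0.04 -0.   -1.18 -0.93]
t 2.08 p [478.4 369.7 231.1] head -89.94 F [-0.1  0.3  0.2] w 50.0 z [-0. -0. -1.]
tool delta cm [ 1.000e-02 -6.000e-02  1.111e+01]
```

View pics/w2.png

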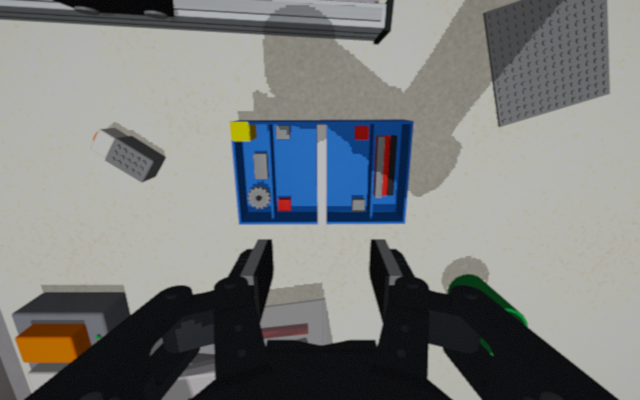

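```bash
python3 - <<'E'
from h import *
m=np.load("pics/w2.npz")
for u,v,z in [(232,121,40),(412,121,40),(406,222,40),(239,222,40),(322,124,50),(322.3,223,50)]: print(np.round(px2w("w",u,v,z=z,m=m),1))
E
```

```text
[575.1 311.8  40. ]
[379.7 311.9  40. ]
[376.6 429.6  40. ]
[577.  429.4  40. ]
[477.5 314.5  50. ]
[477.1 426.7  50. ]
```

Call:
{"fn": "servo_tool", "kwargs": {
  "rows": [
    {"fingers": 5,"x": 0,"y": 0,"z": 3,"turn": 0},
    {"fingers": 5,"x": 0,"y": 0,"z": 3,"turn": 0},
    {"fingers": 5,"x": 0,"y": 0,"z": 3,"turn": 0},
    {"fingers": 5,"x": 0,"y": 0,"z": 3,"turn": 0},
    {"fingers": 5,"x": 0,"y": 0,"z": 3,"turn": 0},
    {"fingers": 5,"x": 0,"y": 0,"z": 2,"turn": 0},
    {"fingers": 5,"x": 0,"y": 0,"z": 2,"turn": 0},
    {"fingers": 5,"x": 0,"y": 0,"z": 1.3,"turn": 0},
    {"fingers": 5,"x": 0,"y": 0,"z": 0.9,"turn": 0},
    {"fingers": 5,"x": 0,"y": 0,"z": 0,"turn": 0}
  ]
}}

```text
clock: 2.92
position: [477.6, 368.8, 17.2]
ee_rot: [0.707, -0.707, 0.0, 0.002]
contact_force: [-0.3, -1.0, 0.7]
gripper_width: 50.0
```

Call:
{"fn": "servo_tool", "kwargs": {
  "rows": [
    {"fingers": 0.5,"x": 0,"y": 0,"z": 0,"turn": 0},
    {"fingers": 0.5,"x": 0,"y": 0,"z": 0,"turn": 0},
    {"fingers": 0.5,"x": 0,"y": 0,"z": 0,"turn": 0},
    {"fingers": 0.5,"x": 0,"y": 0,"z": 0,"turn": 0},
    {"fingers": 0.5,"x": 0,"y": 0,"z": 0,"turn": 0},
    {"fingers": 0.5,"x": 0,"y": 0,"z": 0,"turn": 0},
    {"fingers": 0.5,"x": 0,"y": 0,"z": -1,"turn": 0},
    {"fingers": 0.5,"x": 0,"y": 0,"z": -1,"turn": 0},
    {"fingers": 0.5,"x": 0,"y": 0,"z": 0,"turn": 0}
  ]
}}

```text
clock: 3.67
position: [479.3, 370.5, 41.2]
ee_rot: [0.707, -0.707, -0.0, -0.002]
contact_force: [0.1, 0.1, -2.9]
gripper_width: 9.3
```

```bash
cat >> h.py <<'E'
T0=(678.66,20.75,np.radians(-3.1))
E
python3 - <<'E'
from h import *
for p in [(-240,48,0),(-121,48,0),(-169.5,-187,0)]: print(mach(T0,p))
to(mach(T0,(-240,48,125)))
E
```

```text
[441.60698214  81.65867529   0.        ]
[560.43284591  75.22329655   0.        ]
[ 499.29529635 -156.80999855    0.        ]
t 3.67 p [479.3 370.5  41.2] head -89.99 F [ 0.1  0.1 -2.9] w 9.3 z [ 0.002  0.002 -1.   ]
tool delta cm [28.86  3.76 -8.45]
```

Call:
{"fn": "servo_tool", "kwargs": {
  "rows": [
    {"fingers": 0.5,"x": 0,"y": 0,"z": -2.2,"turn": 0},
    {"fingers": 0.5,"x": 0,"y": 0.3,"z": -2.2,"turn": 0},
    {"fingers": 0.5,"x": 0,"y": 0.5,"z": -2.1,"turn": 0},
    {"fingers": 0.5,"x": 0.8,"y": 0.5,"z": -2,"turn": 0},
    {"fingers": 0.5,"x": 2,"y": 0.5,"z": 0,"turn": 0},
    {"fingers": 0.5,"x": 3,"y": 0.5,"z": 0,"turn": 0},
    {"fingers": 0.5,"x": 3,"y": 0.5,"z": 0,"turn": 0},
    {"fingers": 0.5,"x": 3,"y": 0.5,"z": 0,"turn": 0},
    {"fingers": 0.5,"x": 3,"y": 0.5,"z": 0,"turn": 0},
    {"fingers": 0.5,"x": 3,"y": 0,"z": 0,"turn": 0}
  ]
}}

```text
clock: 4.5
position: [438.9, 189.8, 124.0]
ee_rot: [0.707, -0.707, -0.0, 0.001]
contact_force: [0.8, -0.2, -4.1]
gripper_width: 8.8
```

Call:
{"fn": "servo_tool", "kwargs": {
  "rows": [
    {"fingers": 0.5,"x": 3,"y": 0,"z": 0,"turn": 0},
    {"fingers": 0.5,"x": 3,"y": 0,"z": 0,"turn": 0},
    {"fingers": 0.5,"x": 2.5,"y": 0,"z": 0,"turn": 0},
    {"fingers": 0.5,"x": 1.6,"y": 0,"z": 0,"turn": 1},
    {"fingers": 0.5,"x": 0.7,"y": 0,"z": 0,"turn": 1.5},
    {"fingers": 0.5,"x": 0,"y": 0,"z": 0,"turn": 0.6},
    {"fingers": 0.5,"x": 0,"y": 0,"z": 0,"turn": 0}
  ]
}}

```text
clock: 5.08
position: [440.6, 83.9, 124.4]
ee_rot: [-0.687, 0.726, -0.0, 0.0]
contact_force: [-0.2, 0.6, -4.1]
gripper_width: 9.3
```

```bash
python3 - <<'E'
from h import *
to(mach(T0,(-240,48,125)));print(np.round(arm.read_state()["joints"],2))
snap("wrist","w3");snap("scene","s3");snap("side","d3")
crop('pics/scene0.png'.replace('scene0','s3'),'pics/s3a.png',195,140,415,320,3.5)
crop('pics/d3.png','pics/d3a.png',235,60,465,305,2.4)
E
```

```text
t 5.08 p [440.6  83.9 124.4] head -93.16 F [-0.2  0.6 -4.1] w 9.3 z [ 0.001  0.    -1.   ]
tool delta cm [ 0.22 -0.12 -0.06]
[ 0.55  0.2  -0.56 -0.   -0.81 -0.61]
```

View pics/w3.png

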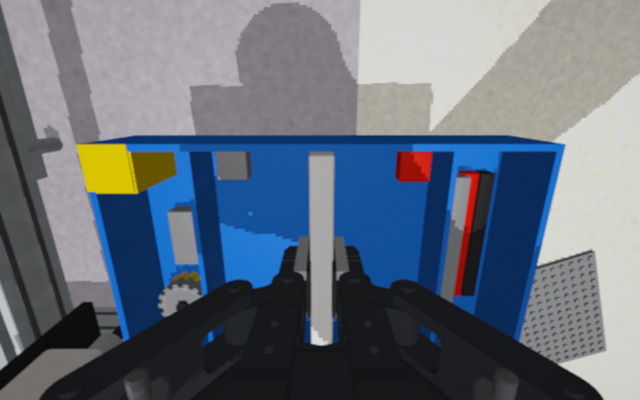

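View pics/d3a.png

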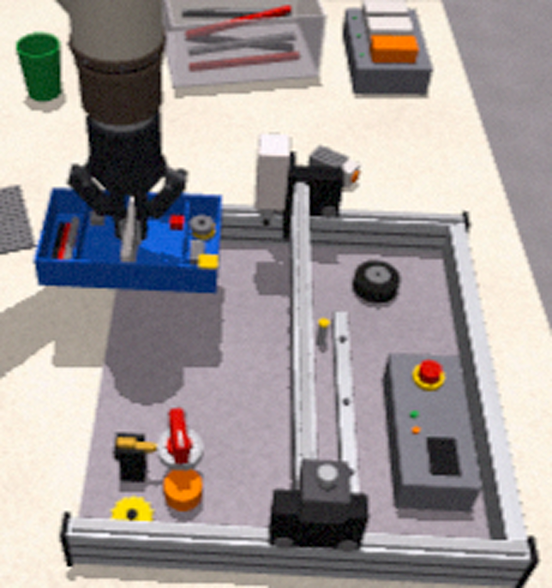

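View pics/s3a.png

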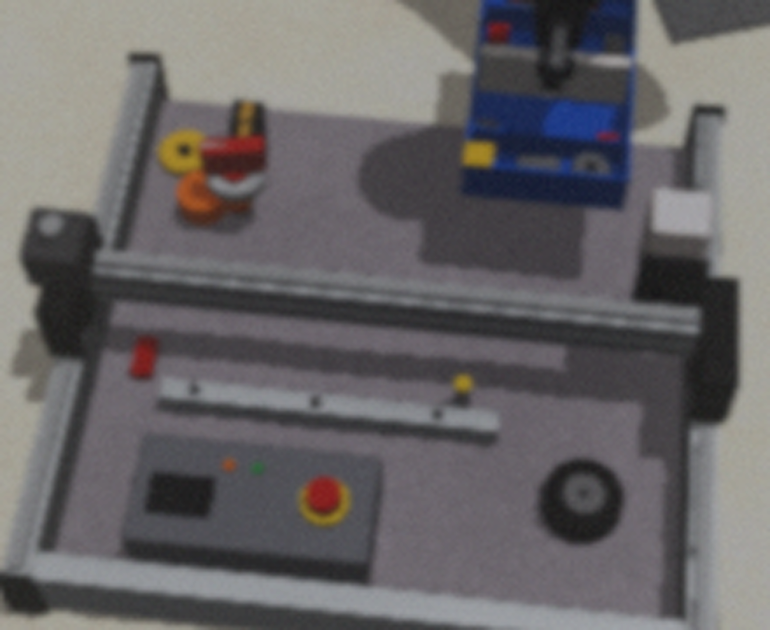

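Call:
{"fn": "servo_tool", "kwargs": {
  "rows": [
    {"fingers": 0.5,"x": 0.3,"y": -0.1,"z": 1,"turn": 0},
    {"fingers": 0.5,"x": 0,"y": 0,"z": 2,"turn": 0},
    {"fingers": 0.5,"x": 0,"y": 0,"z": 2.2,"turn": 0},
    {"fingers": 0.5,"x": 0,"y": 0,"z": 2.2,"turn": 0},
    {"fingers": 0.5,"x": 0,"y": 0,"z": 1.2,"turn": 0},
    {"fingers": 0.5,"x": 0,"y": 0,"z": 0.5,"turn": 0},
    {"fingers": 0.5,"x": 0,"y": 0,"z": 0,"turn": 0}
  ]
}}

```text
clock: 5.82
position: [440.9, 81.1, 32.3]
ee_rot: [-0.688, 0.726, 0.0, -0.001]
contact_force: [-0.1, 0.8, -3.3]
gripper_width: 9.0
```

```bash
python3 - <<'E'
from h import *
to(mach(T0,(-121,47,32)))
snap("wrist","w4");snap("side","d4");snap("scene","s4")
crop('pics/s4.png','pics/s4a.png',275,140,415,280,4.5)
crop('pics/d4.png','pics/d4a.png',255,90,425,260,3.5)
E
```

```text
t 5.82 p [440.9  81.1  32.3] head -93.03 F [-0.1  0.8 -3.3] w 9.0 z [-0.002 -0.001 -1.   ]
tool delta cm [ 6.000e-02 -1.197e+01  1.000e-02]
```

View pics/w4.png

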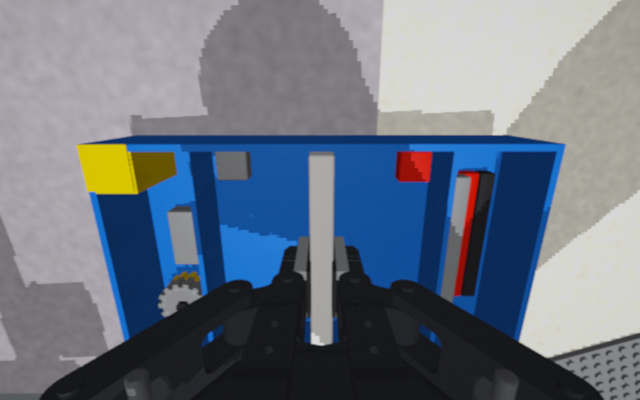

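View pics/d4a.png

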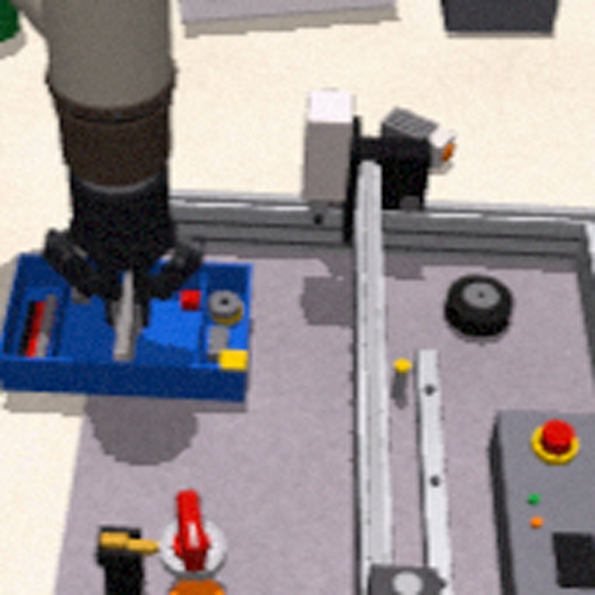

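View pics/s4a.png

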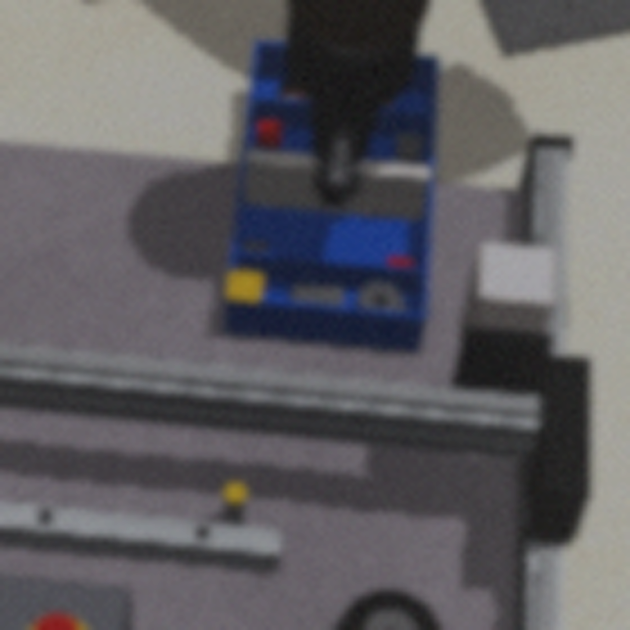

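Call:
{"fn": "servo_tool", "kwargs": {
  "rows": [
    {"fingers": 0.5,"x": 0,"y": -0.5,"z": 0,"turn": 0},
    {"fingers": 0.5,"x": 0,"y": -1.2,"z": 0,"turn": 0},
    {"fingers": 0.5,"x": 0,"y": -1.5,"z": 0,"turn": 0},
    {"fingers": 0.5,"x": 0,"y": -1.5,"z": 0,"turn": 0},
    {"fingers": 0.5,"x": 0,"y": -1.5,"z": 0,"turn": 0},
    {"fingers": 0.5,"x": 0,"y": -1.5,"z": 0,"turn": 0},
    {"fingers": 0.5,"x": 0,"y": -1.2,"z": 0,"turn": 0},
    {"fingers": 0.5,"x": 0,"y": -0.8,"z": 0,"turn": 0},
    {"fingers": 0.5,"x": 0,"y": -0.3,"z": 0,"turn": 0},
    {"fingers": 0.5,"x": 0,"y": 0,"z": 0,"turn": 0}
  ]
}}

```text
clock: 6.8
position: [541.6, 75.3, 33.5]
ee_rot: [-0.687, 0.726, -0.0, 0.0]
contact_force: [0.7, -0.1, -3.7]
gripper_width: 9.2
```

```bash
python3 - <<'E'
from h import *
to(mach(T0,(-121,47,32)))
snap("wrist","w5");snap("side","d5");snap("scene","s5")
crop('pics/s5.png','pics/s5a.png',285,180,375,270,7)
crop('pics/d5.png','pics/d5a.png',305,140,405,230,6)
E
```

```text
t 6.80 p [541.6  75.3  33.5] head -93.14 F [ 0.7 -0.1 -3.7] w 9.2 z [ 0.001  0.    -1.   ]
tool delta cm [ 0.   -1.88  0.15]
```

View pics/w5.png

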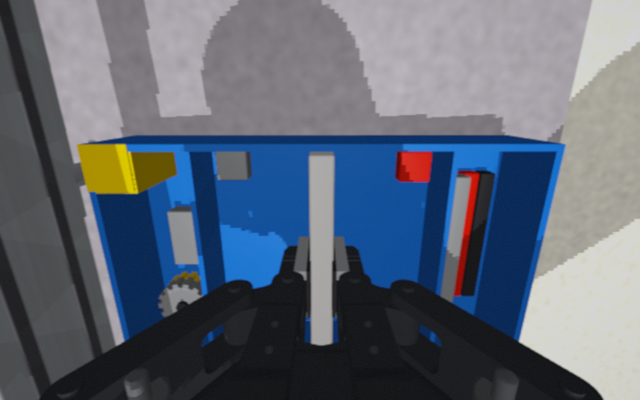

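View pics/d5a.png

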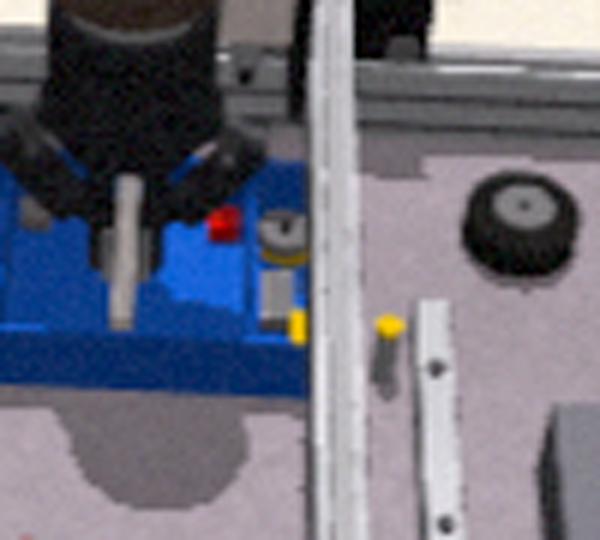

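View pics/s5a.png

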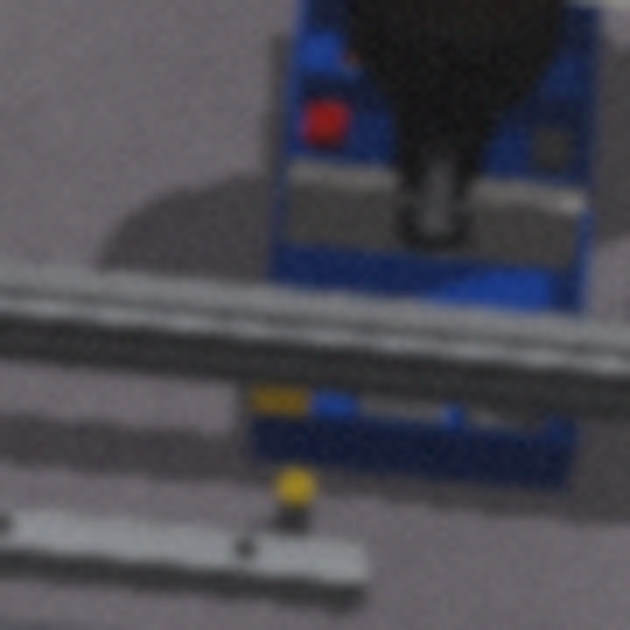

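```bash
python3 - <<'E'
from h import *
c=px2w("scene",285+296/7-.5,180+488/7-.5,z=46)
a=px2w("scene",285+251/7-.5,180+418/7-.5,z=55.5)
b=px2w("scene",285+576/7-.5,180+442/7-.5,z=55.5)
print(c,a,b)
th=T0[2];R=np.array([[np.cos(th),np.sin(th)],[-np.sin(th),np.cos(th)]])
print("machine rel post",R@(a-c)[:2],R@(b-c)[:2])
E
```

```text
[666.16165695  27.65119159  46.        ] [643.43782666   9.92441083  55.5       ] [646.14839131 128.79193518  55.5       ]
machine rel post [-21.73193457 -18.92971841] [-25.45355099  99.91044768]
```

Call:
{"fn": "servo_tool", "kwargs": {
  "rows": [
    {"fingers": 0.5,"x": 0,"y": -0.5,"z": 0,"turn": 0},
    {"fingers": 0.5,"x": 0,"y": -0.5,"z": 0,"turn": 0},
    {"fingers": 0.5,"x": 0,"y": -0.3,"z": 0,"turn": 0},
    {"fingers": 0.5,"x": 0,"y": -0.1,"z": 0,"turn": 0},
    {"fingers": 0.5,"x": 0,"y": 0,"z": 0,"turn": 0}
  ]
}}

```text
clock: 7.37
position: [555.4, 74.6, 33.3]
ee_rot: [-0.688, 0.726, -0.0, 0.0]
contact_force: [0.5, -0.0, -4.6]
gripper_width: 9.0
```

```bash
python3 - <<'E'
from h import *
to(mach(T0,(-121,47,32)))
snap("scene","s6");snap("wrist","w6")
crop('pics/s6.png','pics/s6a.png',300,200,380,270,9)
E
```

```text
t 7.37 p [555.4  74.6  33.3] head -93.12 F [ 0.5 -0.  -4.6] w 9.0 z [ 0.  0. -1.]
tool delta cm [ 0.01 -0.5   0.13]
```

View pics/s6a.png

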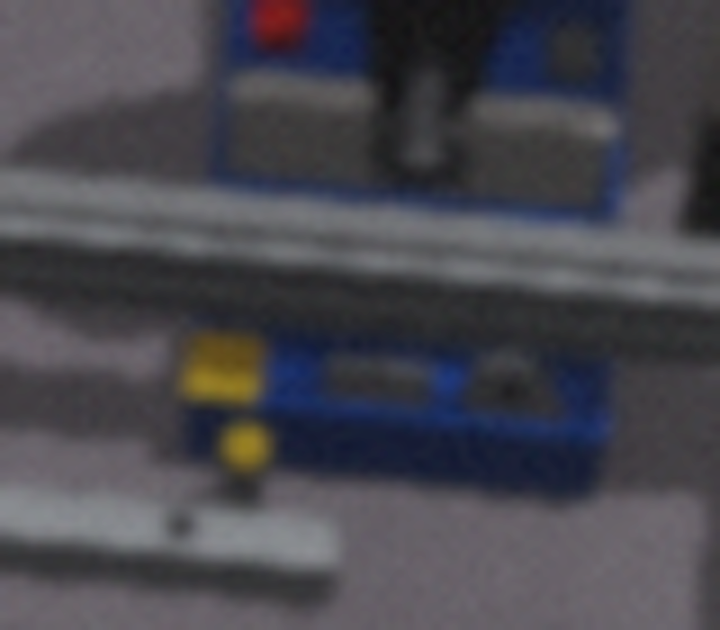

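```bash
python3 - <<'E'
from h import *
def P(u,v,z): return px2w("scene",300+u/9-.5,200+v/9-.5,z=z)
c=P(246,447,46);th=T0[2];R=np.array([[np.cos(th),np.sin(th)],[-np.sin(th),np.cos(th)]])
for q in [P(181,401,55.5),P(610,432,55.5)]: print(R@(q-c)[:2])
for q in [(-20,-12,55.5),(-20,108,55.5)]:
    u,v=w2px("scene",mach(T0,q));print((u-300+.5)*9,(v-200+.5)*9)
E
```

```text
[ -7.55321077 -19.50358319]
[-11.61094751 101.71371046]
184.94810845382563 403.16634811094923
609.0862071981377 446.60214647133
```

Call:
{"fn": "servo_tool", "kwargs": {
  "rows": [
    {"fingers": 0.5,"x": 0,"y": -0.1,"z": 0,"turn": 0},
    {"fingers": 0.5,"x": 0,"y": -0.1,"z": 0,"turn": 0},
    {"fingers": 0.5,"x": 0,"y": 0,"z": 0,"turn": 0}
  ]
}}

```text
clock: 7.72
position: [557.2, 74.5, 33.4]
ee_rot: [-0.688, 0.726, -0.0, 0.0]
contact_force: [-0.3, -0.6, -4.6]
gripper_width: 8.9
```

Call:
{"fn": "servo_tool", "kwargs": {
  "rows": [
    {"fingers": 0.5,"x": 0,"y": 0,"z": 0.15,"turn": 0},
    {"fingers": 0.5,"x": 0,"y": 0,"z": 0.15,"turn": 0},
    {"fingers": 0.5,"x": 0,"y": 0,"z": 0,"turn": 0}
  ]
}}

```text
clock: 7.97
position: [557.1, 74.5, 30.7]
ee_rot: [-0.688, 0.726, -0.0, 0.0]
contact_force: [-2.0, 0.2, 1.5]
gripper_width: 8.9
```

Call:
{"fn": "servo_tool", "kwargs": {
  "rows": [
    {"fingers": 0.5,"x": 0,"y": 0,"z": 0.1,"turn": 0},
    {"fingers": 0.5,"x": 0,"y": 0,"z": 0,"turn": 0}
  ]
}}

```text
clock: 8.13
position: [557.1, 74.5, 30.7]
ee_rot: [-0.688, 0.726, -0.0, 0.0]
contact_force: [-3.9, -0.4, 7.1]
gripper_width: 9.0
```

```bash
python3 - <<'E'
from h import *
to(mach(T0,(-121,47,28)))
snap("scene","s7");snap("wrist","w7")
crop('pics/s7.png','pics/s7a.png',300,200,380,270,9)
E
```

```text
t 8.13 p [557.1  74.5  30.7] head -93.08 F [-3.9 -0.4  7.1] w 9.0 z [ 0. -0. -1.]
tool delta cm [ 0.01 -0.33  0.27]
```

View pics/s7a.png

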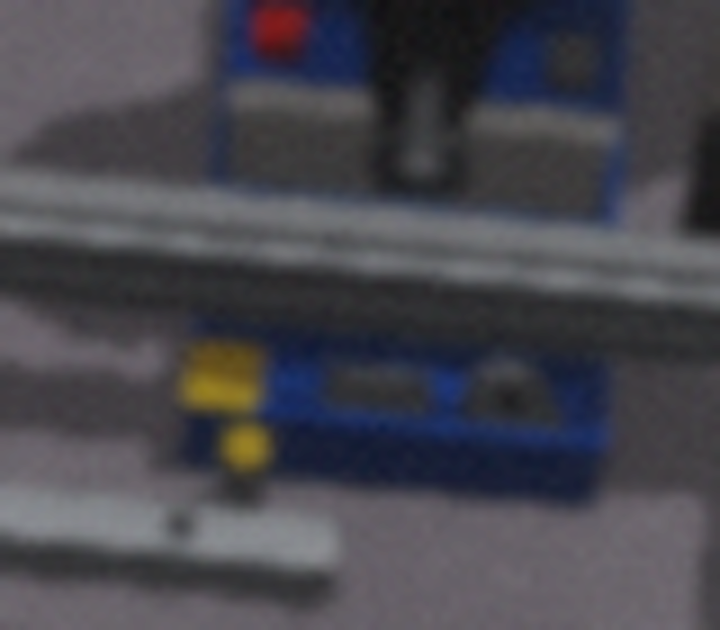

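```bash
python3 - <<'E'
from h import *
def P(u,v,z): return px2w("scene",300+u/9-.5,200+v/9-.5,z=z)
c=P(246,447,46);th=T0[2];R=np.array([[np.cos(th),np.sin(th)],[-np.sin(th),np.cos(th)]])
for q in [P(181,407,50),P(606,438,50),P(235,85,60),P(622,125,60)]: print(R@(q-c)[:2])
E
```

```text
[ -8.47554945 -19.49448151]
[-12.42817381 101.12731324]
[-110.96099547  -14.28877016]
[-110.31672921  100.04709929]
```

Call:
{"fn": "servo_tool", "kwargs": {
  "rows": [
    {"fingers": 0.5,"x": 0,"y": 0,"z": -0.15,"turn": 0},
    {"fingers": 0.5,"x": 0,"y": -0.1,"z": 0,"turn": 0},
    {"fingers": 0.5,"x": 0,"y": -0.1,"z": 0,"turn": 0},
    {"fingers": 0.5,"x": 0,"y": 0,"z": 0,"turn": 0}
  ]
}}

```text
clock: 8.57
position: [558.7, 74.3, 30.8]
ee_rot: [-0.688, 0.726, 0.0, -0.0]
contact_force: [-3.5, -0.6, 0.5]
gripper_width: 8.8
```

Call:
{"fn": "servo_tool", "kwargs": {
  "rows": [
    {"fingers": 0.5,"x": 0,"y": -0.1,"z": 0,"turn": 0},
    {"fingers": 0.5,"x": 0,"y": 0,"z": 0,"turn": 0}
  ]
}}

```text
clock: 8.73
position: [559.9, 74.2, 30.7]
ee_rot: [-0.688, 0.726, 0.0, -0.0]
contact_force: [-3.6, 1.1, 0.5]
gripper_width: 9.4
```

Call:
{"fn": "servo_tool", "kwargs": {
  "rows": [
    {"fingers": 3,"x": 0,"y": 0,"z": 0,"turn": 0},
    {"fingers": 3,"x": 0,"y": 0,"z": 0,"turn": 0},
    {"fingers": 3,"x": 0,"y": 0,"z": 0,"turn": 0},
    {"fingers": 3,"x": 0,"y": 0,"z": 0,"turn": 0},
    {"fingers": 3,"x": 0,"y": 0,"z": -1,"turn": 0},
    {"fingers": 3,"x": 0,"y": 0,"z": -2.5,"turn": 0},
    {"fingers": 3,"x": 0,"y": 0,"z": -3,"turn": 0},
    {"fingers": 3,"x": 0,"y": 0,"z": -3,"turn": 0},
    {"fingers": 0,"x": 0,"y": 0,"z": -1,"turn": 0},
    {"fingers": 0,"x": 0,"y": 0,"z": 0,"turn": 0}
  ]
}}

```text
clock: 9.57
position: [562.3, 75.0, 140.2]
ee_rot: [-0.688, 0.726, -0.002, 0.004]
contact_force: [0.3, 0.7, -0.4]
gripper_width: 6.9
```

```bash
python3 - <<'E'
from h import *
st()
snap("scene","s8");snap("side","d8");snap("wrist","w8")
crop('pics/s8.png','pics/s8a.png',300,170,390,270,6)
crop('pics/d8.png','pics/d8a.png',275,120,405,220,6)
E
```

```text
t 9.57 p [562.3  75.  140.2] head -93.07 F [ 0.3  0.7 -0.4] w 6.9 z [ 0.008  0.003 -1.   ]
```

View pics/s8a.png

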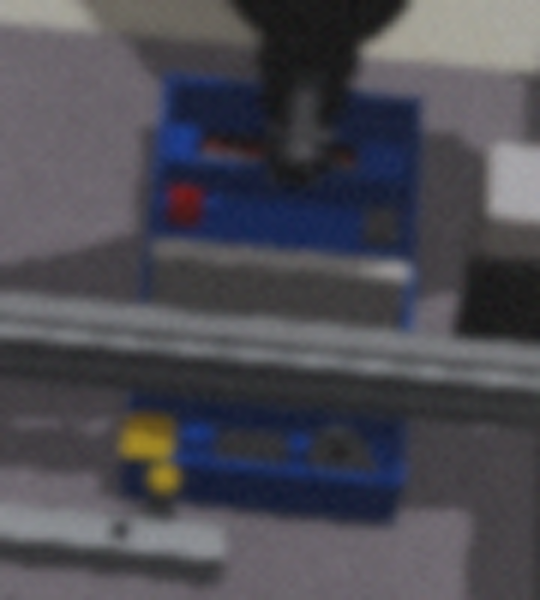

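View pics/d8a.png

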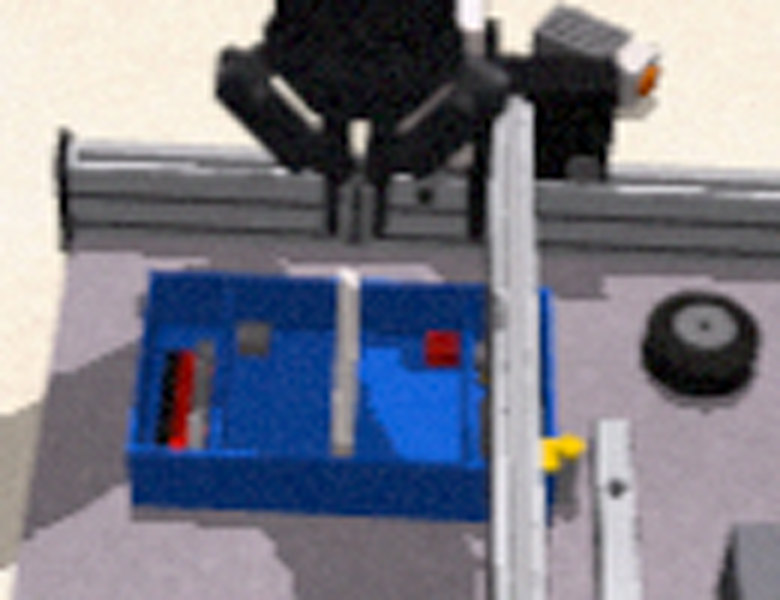

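View pics/w8.png

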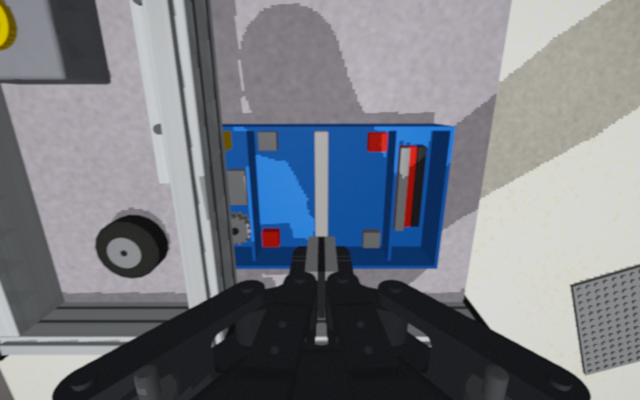

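```bash
python3 - <<'E'
from h import *
th=T0[2];R=np.array([[np.cos(th),np.sin(th)],[-np.sin(th),np.cos(th)]])
def P(u,v,z): return px2w("scene",300+u/6-.5,170+v/6-.5,z=z)
def Q(u,v,z): return px2w("side",275+u/6-.5,120+v/6-.5,z=z)
def M(q): return R@(q[:2]-np.array(T0[:2]))
print("cap",M(P(163,478,46)),M(Q(570,446,46)))
for n,q in dict(fl=P(420,100,50),fr=P(165,77,50),bl=P(405,465,50),br=P(120,447,50),sfl=Q(152,270,50),sfr=Q(131,455,50),sbl=Q(551,288,50)).items(): print(n,np.round(M(q),1))
m=np.load("pics/w8.npz")
for n,u,v,z in [("fl",437,268,50),("fr",453,126,50),("wr",321,132,60),("wl",321,240,60)]: print("w",n,np.round(M(px2w("w",u,v,z=z,m=m)),1))
to(mach(T0,(-205,135,140)))
E
```

```text
cap [-12.95322036   5.90032876] [-15.39536631   7.55673435]
fl [-217.9  105.6]
fr [-217.1  -12.8]
bl [-28.8 107.7]
br [-23.5 -13.7]
sfl [-220.7  107.4]
sfr [-219.4  -14.4]
sbl [-22.  107.7]
w fl [-221.7  107.7]
w fr [-220.2  -11.9]
w wr [-121.5   -8.4]
w wl [-121.5   76.5]
t 9.72 p [559.2  74.1 135. ] head -93.13 F [-1.1 -0.4 -0.6] w 0.4 z [-0.002 -0.    -1.   ]
tool delta cm [-8.82  8.29 -0.49]
```

Call:
{"fn": "servo_tool", "kwargs": {
  "rows": [
    {"fingers": 0,"x": 0,"y": 2,"z": 0,"turn": 0},
    {"fingers": 0,"x": 0,"y": 3,"z": 0,"turn": 0},
    {"fingers": 0,"x": 0,"y": 2.3,"z": 0,"turn": 0},
    {"fingers": 0,"x": -1.5,"y": 1,"z": 0,"turn": 0},
    {"fingers": 0,"x": -3,"y": 0,"z": 0,"turn": 0},
    {"fingers": 0,"x": -3,"y": 0,"z": 0,"turn": 0},
    {"fingers": 0,"x": -1,"y": 0,"z": 2,"turn": 0},
    {"fingers": 0,"x": 0,"y": 0,"z": 3,"turn": 0},
    {"fingers": 0,"x": 0,"y": 0,"z": 3,"turn": 0},
    {"fingers": 0,"x": 0,"y": 0,"z": 2.1,"turn": 0}
  ]
}}

```text
clock: 10.55
position: [479.5, 162.7, 31.1]
ee_rot: [-0.688, 0.726, 0.001, -0.003]
contact_force: [0.5, 0.2, -0.5]
gripper_width: 0.1
```

Call:
{"fn": "servo_tool", "kwargs": {
  "rows": [
    {"fingers": 0,"x": 0,"y": 0,"z": 0.4,"turn": 0},
    {"fingers": 0,"x": 0,"y": 0,"z": 0,"turn": 0}
  ]
}}

```text
clock: 10.72
position: [480.2, 162.5, 28.4]
ee_rot: [-0.688, 0.726, 0.0, -0.003]
contact_force: [0.7, 0.1, -0.8]
gripper_width: -0.0
```

```bash
python3 - <<'E'
from h import *
to(mach(T0,(-205,118,30)))
snap("scene","s9");snap("wrist","w9")
crop('pics/s9.png','pics/s9a.png',300,150,400,260,6)
E
```

```text
t 10.72 p [480.2 162.5  28.4] head -93.10 F [ 0.7  0.1 -0.8] w -0.0 z [-0.005 -0.004 -1.   ]
tool delta cm [ 1.28 -0.08 -0.15]
```

View pics/s9a.png

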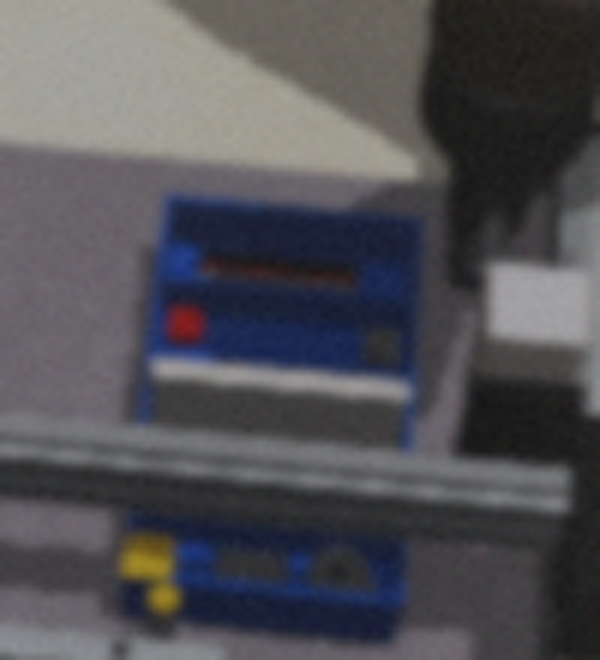

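View pics/w9.png

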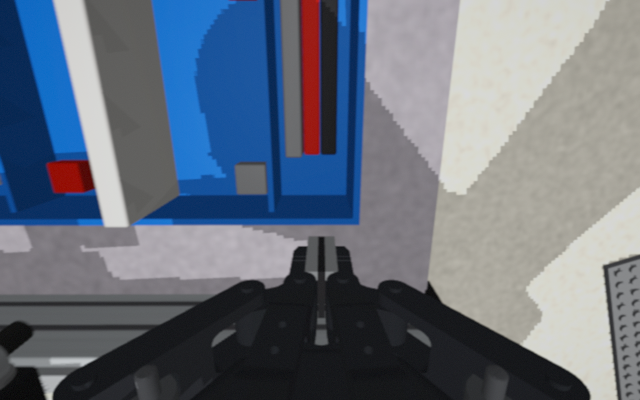

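Call:
{"fn": "servo_tool", "kwargs": {
  "rows": [
    {"fingers": 0,"x": 0.5,"y": 0,"z": 0,"turn": 0},
    {"fingers": 0,"x": 0.5,"y": 0,"z": 0,"turn": 0},
    {"fingers": 0,"x": 0.2,"y": 0,"z": 0,"turn": 0},
    {"fingers": 0,"x": 0.2,"y": 0,"z": 0,"turn": 0}
  ]
}}

```text
clock: 11.15
position: [481.3, 149.6, 31.7]
ee_rot: [-0.687, 0.726, -0.0, 0.001]
contact_force: [-1.9, 2.5, 1.1]
gripper_width: 0.0
```

Call:
{"fn": "servo_tool", "kwargs": {
  "rows": [
    {"fingers": 0,"x": 0.24,"y": 0.13,"z": 0,"turn": -0.7},
    {"fingers": 0,"x": 0.24,"y": 0.14,"z": 0,"turn": -0.75},
    {"fingers": 0,"x": 0.24,"y": 0.14,"z": 0,"turn": -0.75},
    {"fingers": 0,"x": 0.24,"y": 0.14,"z": 0,"turn": -0.75},
    {"fingers": 0,"x": 0.24,"y": 0.14,"z": 0,"turn": -0.75},
    {"fingers": 0,"x": 0.24,"y": 0.14,"z": 0,"turn": -0.75}
  ]
}}

```text
clock: 11.65
position: [473.4, 136.6, 31.7]
ee_rot: [0.716, -0.698, 0.0, -0.002]
contact_force: [-0.8, 5.3, 5.6]
gripper_width: 0.0
```

```bash
cat > look.py <<'E'
import sys
from h import *
t=sys.argv[1]
s,M=st();th=T0[2];R=np.array([[np.cos(th),np.sin(th)],[-np.sin(th),np.cos(th)]])
print("TCP mach",np.round(R@(s["position"][:2]-np.array(T0[:2])),1),"z",s["position"][2],"rel head",np.degrees(np.arctan2(M[1,0],M[0,0])-th))
snap("scene","s"+t);snap("side","d"+t)
a=cv2.imread(f"pics/s{t}.png")[150:270,230:400];b=cv2.imread(f"pics/d{t}.png")[130:290,255:415]
a=cv2.resize(a,None,fx=3.3,fy=3.3,interpolation=cv2.INTER_CUBIC);b=cv2.resize(b,(396,396),interpolation=cv2.INTER_CUBIC)
a=a[:,:404] if False else a
o=np.zeros((396,max(1,a.shape[1]+0),3),'uint8');o=a
h=cv2.resize(b,(int(396*a.shape[0]/396),a.shape[0]));out=np.hstack([a,h]);out=cv2.convertScaleAbs(out,alpha=1.3)
out=cv2.resize(out,(800,int(out.shape[0]*800/out.shape[1])));cv2.imwrite(f"pics/l{t}.png",out)
E
python3 look.py 10
```

```text
t 11.65 p [473.4 136.6  31.7] head -88.53 F [-0.8  5.3  5.6] w 0.0 z [ 0.003  0.002 -1.   ]
TCP mach [-211.2  104.6] z 31.68998255303253 rel head -85.43087268231436
```

View pics/l10.png

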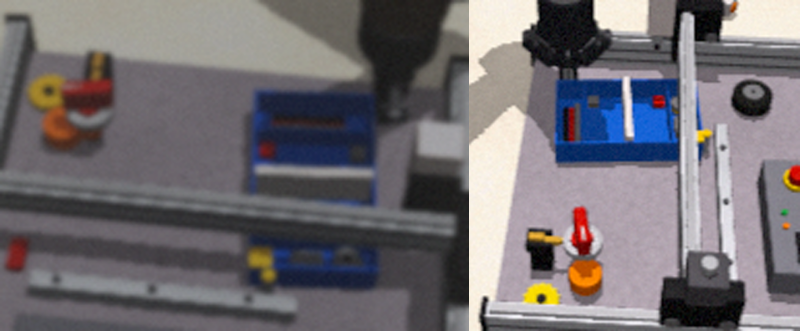

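Call:
{"fn": "servo_tool", "kwargs": {
  "rows": [
    {"fingers": 0,"x": 0.24,"y": 0.14,"z": -0.1,"turn": -0.75},
    {"fingers": 0,"x": 0.24,"y": 0.14,"z": -0.1,"turn": -0.75},
    {"fingers": 0,"x": 0.24,"y": 0.14,"z": 0,"turn": -0.75},
    {"fingers": 0,"x": 0.24,"y": 0.14,"z": 0,"turn": -0.75}
  ]
}}

```text
clock: 12.08
position: [466.3, 124.9, 32.4]
ee_rot: [0.734, -0.68, -0.0, 0.001]
contact_force: [-1.7, 2.4, -0.0]
gripper_width: -0.4
```

Call:
{"fn": "servo_tool", "kwargs": {
  "rows": [
    {"fingers": 0,"x": 0.35,"y": 0.205,"z": 0,"turn": -1.1},
    {"fingers": 0,"x": 0.35,"y": 0.205,"z": 0,"turn": -1.1},
    {"fingers": 0,"x": 0.35,"y": 0.205,"z": 0,"turn": -1.1},
    {"fingers": 0,"x": 0.35,"y": 0.205,"z": 0,"turn": -1.1},
    {"fingers": 0,"x": 0.35,"y": 0.205,"z": 0,"turn": -1.1},
    {"fingers": 0,"x": 0.35,"y": 0.205,"z": 0,"turn": -1.1},
    {"fingers": 0,"x": 0.35,"y": 0.205,"z": 0,"turn": -1.1}
  ]
}}

```text
clock: 12.67
position: [456.0, 98.9, 32.8]
ee_rot: [0.778, -0.628, -0.0, 0.0]
contact_force: [-2.1, 1.9, -1.3]
gripper_width: 0.2
```

```bash
python3 look.py 11
```

```text
t 12.67 p [456.   98.9  32.8] head -77.85 F [-2.1  1.9 -1.3] w 0.2 z [-0. -0. -1.]
TCP mach [-226.6   66. ] z 32.77797423208065 rel head -74.75266364755109
```

View pics/l11.png

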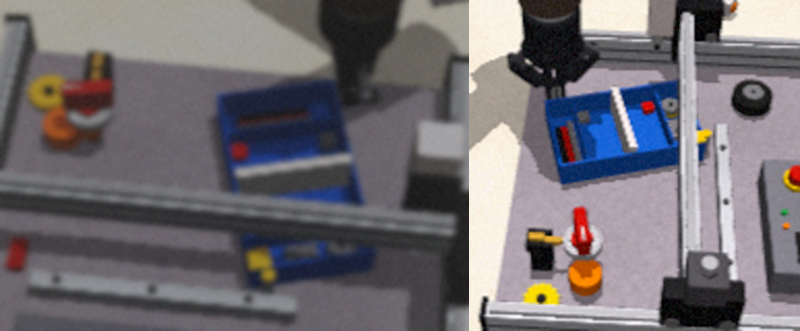

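```bash
python3 -c "
from h import *
crop('pics/s11.png','pics/s11a.png',290,165,380,265,6)"
```

```text
(no output)
```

View pics/s11a.png

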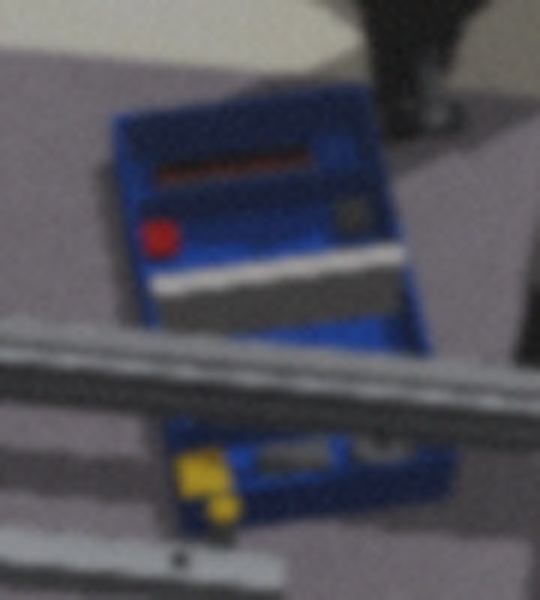

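Call:
{"fn": "servo_tool", "kwargs": {
  "rows": [
    {"fingers": 0,"x": 0.4,"y": 0.24,"z": 0.02,"turn": -1.25},
    {"fingers": 0,"x": 0.4,"y": 0.24,"z": 0.02,"turn": -1.25},
    {"fingers": 0,"x": 0.4,"y": 0.24,"z": 0.02,"turn": -1.25},
    {"fingers": 0,"x": 0.4,"y": 0.24,"z": 0,"turn": -1.25},
    {"fingers": 0,"x": 0.4,"y": 0.24,"z": 0,"turn": -1.25},
    {"fingers": 0,"x": 0.4,"y": 0.24,"z": 0,"turn": -1.25},
    {"fingers": 0,"x": 0.4,"y": 0.24,"z": 0,"turn": -1.25},
    {"fingers": 0,"x": 0.4,"y": 0.24,"z": 0,"turn": -1.25},
    {"fingers": 0,"x": 0.4,"y": 0.24,"z": 0,"turn": -1.25},
    {"fingers": 0,"x": 0.4,"y": 0.24,"z": 0,"turn": -1.25}
  ]
}}

```text
clock: 13.6
position: [446.1, 54.9, 33.0]
ee_rot: [0.842, -0.54, 0.0, -0.001]
contact_force: [-3.0, 4.6, 6.2]
gripper_width: -0.1
```

```bash
python3 look.py 12
```

```text
t 13.60 p [446.1  54.9  33. ] head -65.36 F [-3.   4.6  6.2] w -0.1 z [ 0.002  0.001 -1.   ]
TCP mach [-234.    21.5] z 33.00699925698426 rel head -62.25727898908651
```

View pics/l12.png

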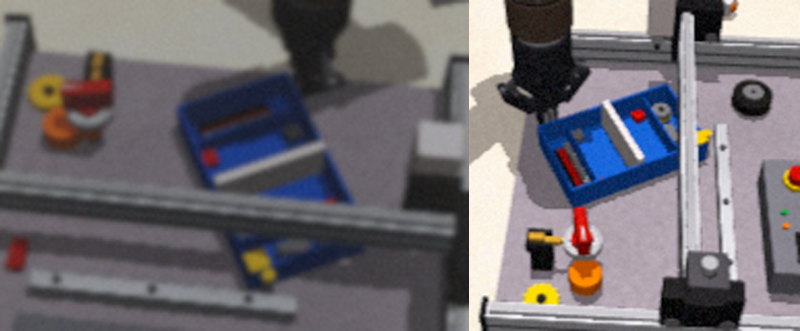

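Call:
{"fn": "servo_tool", "kwargs": {
  "rows": [
    {"fingers": 0,"x": 0.4,"y": 0.24,"z": -0.04,"turn": -1.25},
    {"fingers": 0,"x": 0.4,"y": 0.24,"z": -0.04,"turn": -1.25},
    {"fingers": 0,"x": 0.4,"y": 0.24,"z": -0.02,"turn": -1.25},
    {"fingers": 0,"x": 0.4,"y": 0.24,"z": 0,"turn": -1.25},
    {"fingers": 0,"x": 0.4,"y": 0.24,"z": 0,"turn": -1.25},
    {"fingers": 0,"x": 0.4,"y": 0.24,"z": 0,"turn": -1.25},
    {"fingers": 0,"x": 0.4,"y": 0.24,"z": 0,"turn": -1.25}
  ]
}}

```text
clock: 14.28
position: [444.1, 21.5, 33.2]
ee_rot: [0.88, -0.475, -0.0, 0.0]
contact_force: [-2.4, 1.8, 0.6]
gripper_width: -0.1
```

```bash
python3 look.py 13; python3 -c "
from h import *
crop('pics/s13.png','pics/s13a.png',270,165,370,265,6)"
```

```text
t 14.28 p [444.1  21.5  33.2] head -56.66 F [-2.4  1.8  0.6] w -0.1 z [-0. -0. -1.]
TCP mach [-234.3  -12. ] z 33.17789196063172 rel head -53.562861405070784
```

View pics/s13a.png

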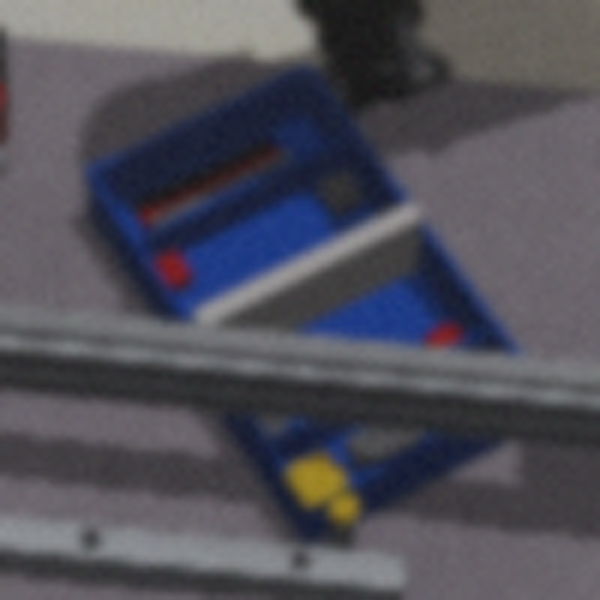

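Call:
{"fn": "servo_tool", "kwargs": {
  "rows": [
    {"fingers": 0,"x": 0.4,"y": 0.24,"z": 0,"turn": -1.25},
    {"fingers": 0,"x": 0.4,"y": 0.24,"z": 0,"turn": -1.25},
    {"fingers": 0,"x": 0.4,"y": 0.24,"z": 0,"turn": -1.25},
    {"fingers": 0,"x": 0.4,"y": 0.24,"z": 0,"turn": -1.25},
    {"fingers": 0,"x": 0.4,"y": 0.24,"z": 0,"turn": -1.25},
    {"fingers": 0,"x": 0.4,"y": 0.24,"z": 0,"turn": -1.25},
    {"fingers": 0,"x": 0.4,"y": 0.24,"z": 0,"turn": -1.25},
    {"fingers": 0,"x": 0.4,"y": 0.24,"z": 0,"turn": -1.25},
    {"fingers": 0,"x": 0.4,"y": 0.24,"z": 0,"turn": -1.25},
    {"fingers": 0,"x": 0.4,"y": 0.24,"z": 0,"turn": -1.25}
  ]
}}

```text
clock: 15.22
position: [450.0, -24.5, 33.3]
ee_rot: [0.927, -0.376, -0.0, 0.0]
contact_force: [-2.9, 3.5, 3.6]
gripper_width: -0.3
```

```bash
python3 look.py 14; python3 -c "
from h import *
crop('pics/s14.png','pics/s14a.png',250,165,360,265,6)"
```

```text
t 15.22 p [450.  -24.5  33.3] head -44.19 F [-2.9  3.5  3.6] w -0.3 z [-0.001 -0.    -1.   ]
TCP mach [-225.8  -57.5] z 33.2711569564915 rel head -41.088299142028
```

View pics/s14a.png

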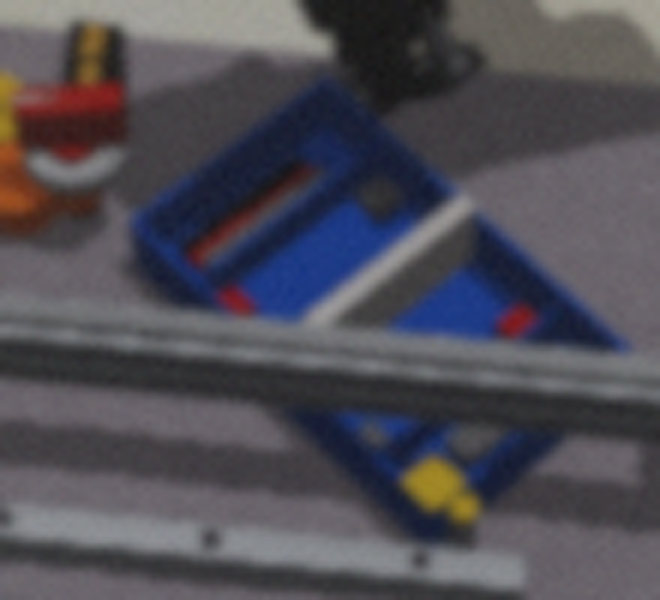

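View pics/l14.png

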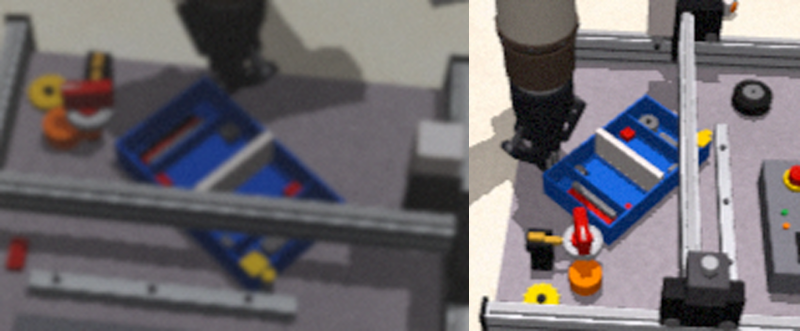

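Call:
{"fn": "servo_tool", "kwargs": {
  "rows": [
    {"fingers": 0,"x": 0.4,"y": 0.24,"z": -0.03,"turn": -1.25},
    {"fingers": 0,"x": 0.4,"y": 0.24,"z": -0.03,"turn": -1.25},
    {"fingers": 0,"x": 0.4,"y": 0.24,"z": 0,"turn": -1.25},
    {"fingers": 0,"x": 0.4,"y": 0.24,"z": 0,"turn": -1.25},
    {"fingers": 0,"x": 0.4,"y": 0.24,"z": 0,"turn": -1.25},
    {"fingers": 0,"x": 0.4,"y": 0.24,"z": 0,"turn": -1.25},
    {"fingers": 0,"x": 0.4,"y": 0.24,"z": 0,"turn": -1.25},
    {"fingers": 0,"x": 0.4,"y": 0.24,"z": 0,"turn": -1.25}
  ]
}}

```text
clock: 15.98
position: [461.7, -59.7, 33.6]
ee_rot: [0.956, -0.294, -0.001, 0.001]
contact_force: [-2.3, 1.1, 3.0]
gripper_width: 0.1
```

```bash
python3 look.py 15; python3 -c "
from h import *
crop('pics/s15.png','pics/s15a.png',230,165,350,265,6)"
```

```text
t 15.98 p [461.7 -59.7  33.6] head -34.22 F [-2.3  1.1  3. ] w 0.1 z [-0.002 -0.    -1.   ]
TCP mach [-212.3  -92.1] z 33.60838330282225 rel head -31.12093067537181
```

View pics/s15a.png

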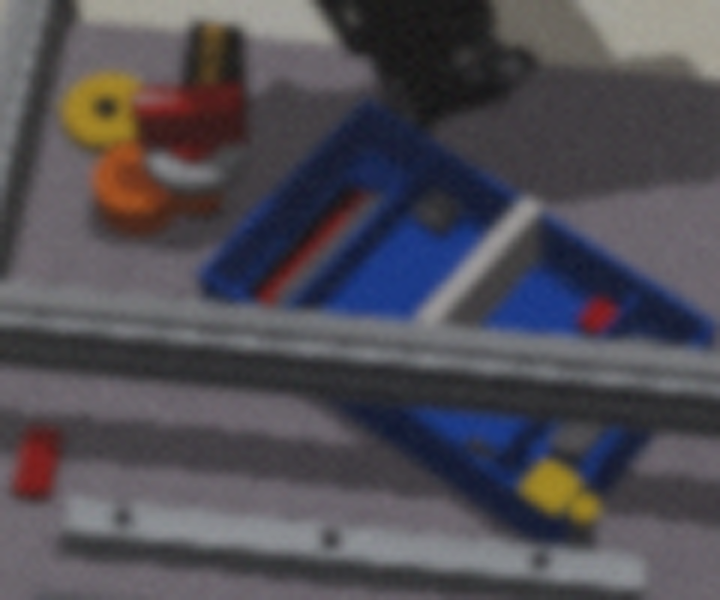

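View pics/l15.png

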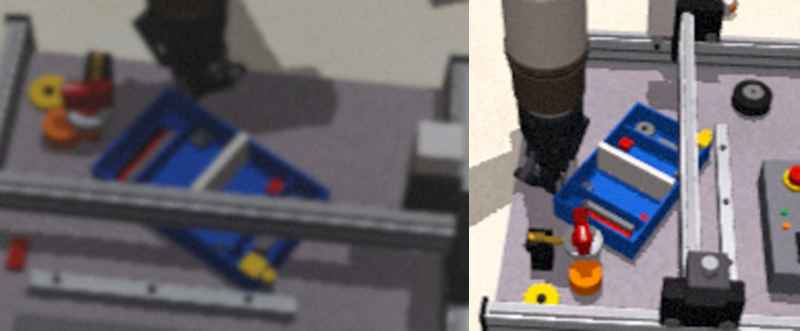

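Call:
{"fn": "servo_tool", "kwargs": {
  "rows": [
    {"fingers": 0,"x": 0.4,"y": 0.2,"z": -0.03,"turn": -1.25},
    {"fingers": 0,"x": 0.4,"y": 0.2,"z": -0.02,"turn": -1.25},
    {"fingers": 0,"x": 0.4,"y": 0.2,"z": 0,"turn": -1.25},
    {"fingers": 0,"x": 0.4,"y": 0.2,"z": 0,"turn": -1.25},
    {"fingers": 0,"x": 0.4,"y": 0.2,"z": 0,"turn": -1.25}
  ]
}}

```text
clock: 16.5
position: [471.8, -78.9, 33.8]
ee_rot: [0.97, -0.242, -0.003, 0.001]
contact_force: [-7.5, 1.9, 6.6]
gripper_width: 0.2
```

```bash
python3 look.py 16;  python3 -c "
from h import *
crop('pics/s16.png','pics/s16a.png',220,165,350,265,6)
crop('pics/d16.png','pics/d16a.png',275,140,395,300,4)"
```

```text
t 16.50 p [471.8 -78.9  33.8] head -28.01 F [-7.5  1.9  6.6] w 0.2 z [-0.006 -0.001 -1.   ]
TCP mach [-201.2 -110.7] z 33.835606688858824 rel head -24.91390844569403
```

View pics/s16a.png

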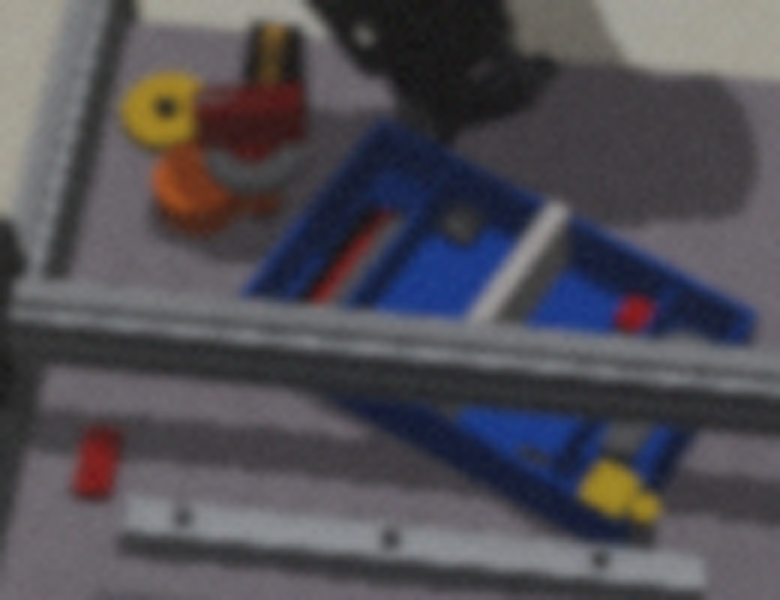

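View pics/d16a.png

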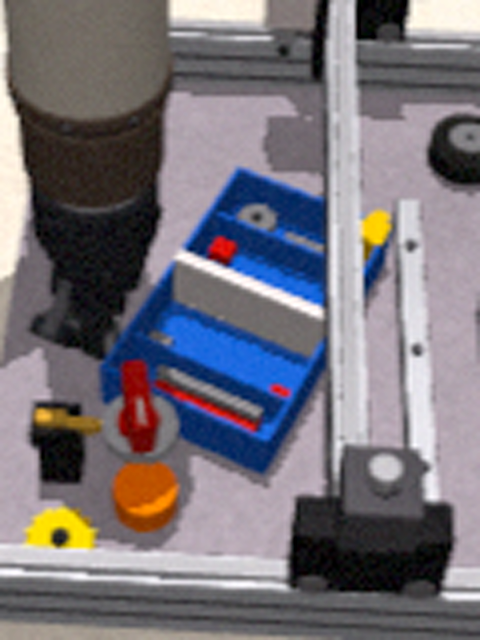

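Call:
{"fn": "servo_tool", "kwargs": {
  "rows": [
    {"fingers": 0,"x": -1,"y": 0,"z": -0.2,"turn": 0},
    {"fingers": 0,"x": -1,"y": -0.5,"z": 0,"turn": 0},
    {"fingers": 0,"x": 0,"y": -2,"z": 0,"turn": 0},
    {"fingers": 0,"x": 0,"y": -2,"z": 0,"turn": 0},
    {"fingers": 0,"x": 0,"y": -1.5,"z": 0,"turn": 0},
    {"fingers": 0,"x": 0,"y": 0,"z": 0,"turn": 0}
  ]
}}

```text
clock: 17.1
position: [487.4, -13.4, 37.0]
ee_rot: [0.971, -0.24, 0.002, -0.001]
contact_force: [0.3, 0.3, 0.6]
gripper_width: -0.2
```

```bash
python3 look.py 17; python3 -c "
from h import *
snap('wrist','w17')
crop('pics/s17.png','pics/s17a.png',220,165,350,265,6)
"
```

```text
t 17.10 p [487.4 -13.4  37. ] head -27.75 F [0.3 0.3 0.6] w -0.2 z [ 0.004  0.001 -1.   ]
TCP mach [-189.2  -44.4] z 37.0309105514536 rel head -24.64599093836251
```

View pics/s17a.png

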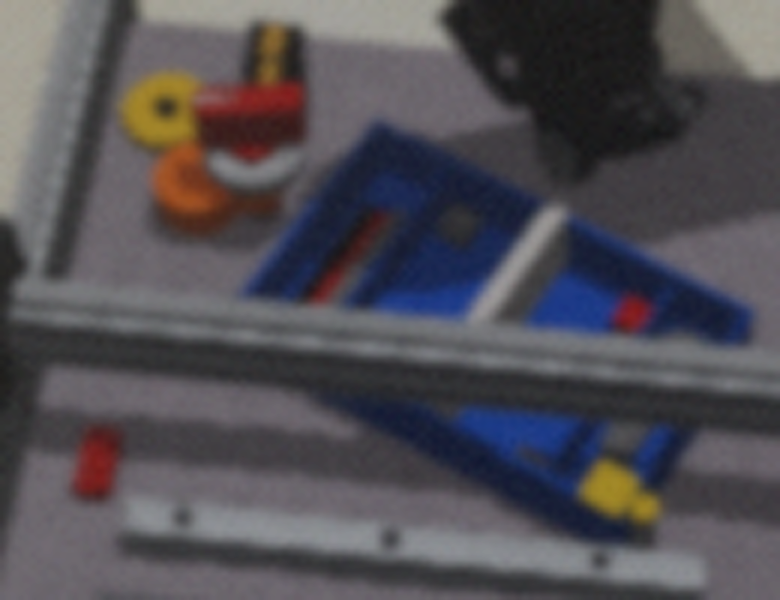

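View pics/w17.png

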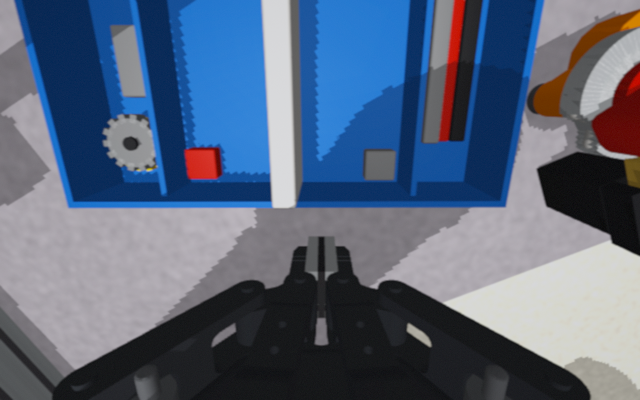

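```bash
python3 - <<'E'
from h import *
m=np.load("pics/w17.npz");th=T0[2];R=np.array([[np.cos(th),np.sin(th)],[-np.sin(th),np.cos(th)]])
def M(q): return np.round(R@(q[:2]-np.array(T0[:2])),1)
a=M(px2w("w",506,206,z=50,m=m));b=M(px2w("w",68,207,z=50,m=m));c=M(px2w("w",544,1,z=50,m=m))
print(a,b,c,a-b,np.hypot(*(a-b)))
post=np.array([-14,6]);print("r",np.hypot(*(a-post)))
d=m["d"]
for u,v in [(531,100),(535,103),(540,90),(560,60),(600,90)]:
    p=px2w("w",u,v,d=d[v,u],m=m);print(u,v,M(p),p[2])
E
python3 -c "
from h import *
crop('pics/w17.png','pics/w17a.png',480,0,640,220,3.6)"
```

```text
[-199.3 -135.4] [-115.8   46.7] [-125.  -169.4] [ -83.5 -182.1] 200.33137547573523
r 233.0880734829648
531 100 [-167.5 -178. ] 15.128612341771316
535 103 [-168.6 -176.8] 19.533928683888064
540 90 [-163.1 -179.5] 21.062111123042314
560 60 [-155.5 -199.4] 10.158942948901853
600 90 [-161.6 -171.2] 64.40806147885358
```

View pics/w17a.png

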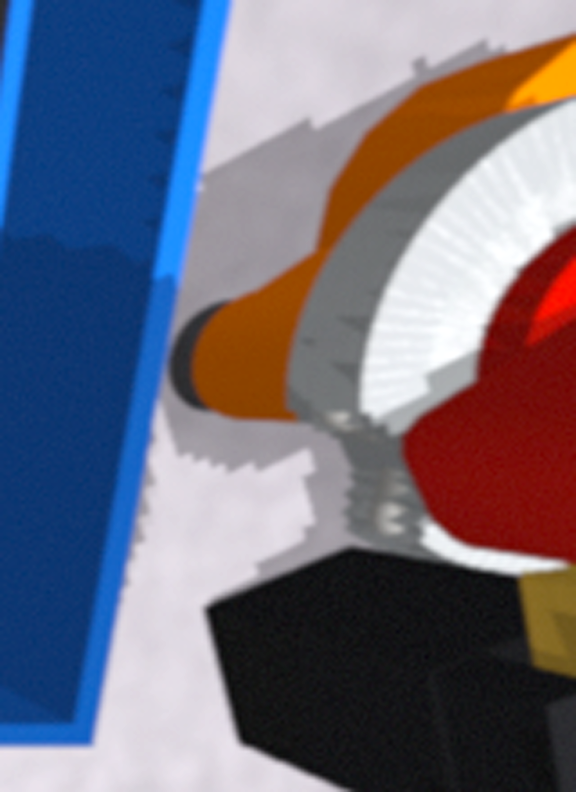

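Call:
{"fn": "servo_tool", "kwargs": {
  "rows": [
    {"fingers": 0,"x": 0.7,"y": 0,"z": 0.1,"turn": 0},
    {"fingers": 0,"x": 0.7,"y": 0,"z": 0,"turn": 0},
    {"fingers": 0,"x": 0.3,"y": 0,"z": 0,"turn": 0},
    {"fingers": 0,"x": 0.3,"y": 0.1,"z": 0,"turn": -0.8},
    {"fingers": 0,"x": 0.3,"y": 0.2,"z": 0,"turn": -1.5},
    {"fingers": 0,"x": 0.3,"y": 0.2,"z": 0,"turn": -1.5},
    {"fingers": 0,"x": 0.3,"y": 0.2,"z": 0,"turn": -1.5},
    {"fingers": 0,"x": 0.3,"y": 0.2,"z": 0,"turn": -1.5}
  ]
}}

```text
clock: 17.92
position: [507.1, -39.6, 35.0]
ee_rot: [0.983, -0.183, -0.003, 0.001]
contact_force: [-5.6, 2.7, 5.6]
gripper_width: -0.1
```

```bash
python3 look.py 18; python3 -c "
from h import *
snap('wrist','w18')
crop('pics/s18.png','pics/s18a.png',220,165,350,265,6)
"
```

```text
t 17.92 p [507.1 -39.6  35. ] head -21.15 F [-5.6  2.7  5.6] w -0.1 z [-0.006 -0.    -1.   ]
TCP mach [-168.1  -69.6] z 35.02564727858451 rel head -18.045620248082276
```

View pics/s18a.png

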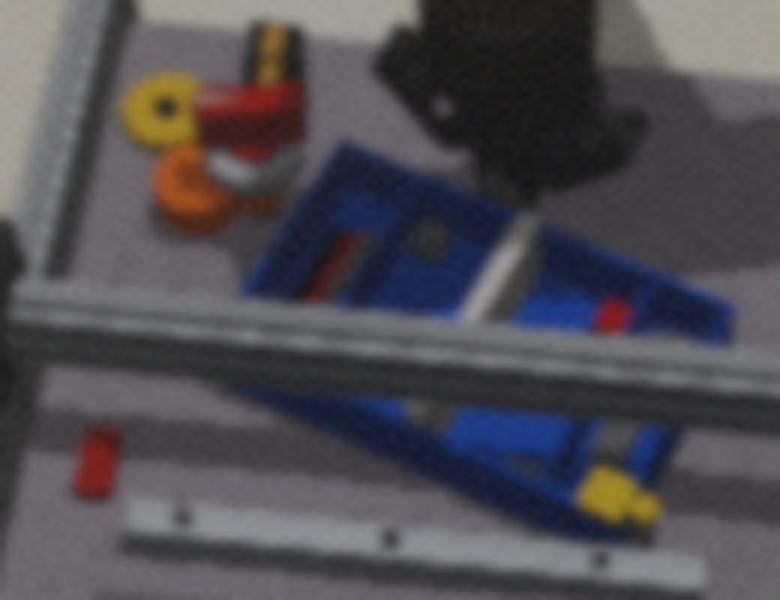

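View pics/w18.png

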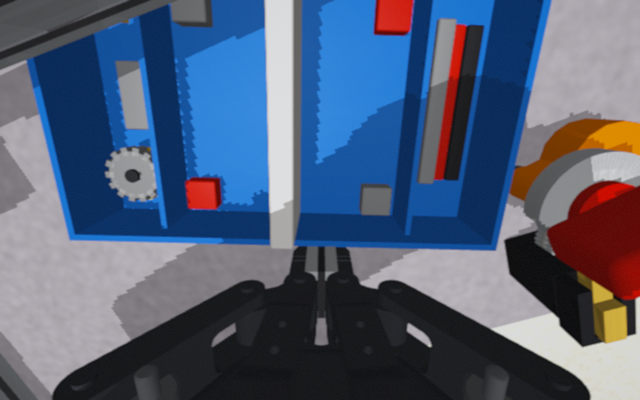

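```bash
cat > cor.py <<'E'
import sys
from h import *
f=sys.argv[1];pts=[tuple(map(float,a.split(','))) for a in sys.argv[2:]]
m=np.load(f"pics/{f}.npz");th=T0[2];R=np.array([[np.cos(th),np.sin(th)],[-np.sin(th),np.cos(th)]])
def M(q): return R@(q[:2]-np.array(T0[:2]))
P=[M(px2w("w",u,v,z=50,m=m)) for u,v in pts]
a,b=P[:2];e=(b-a)/np.hypot(*(b-a));n=np.array([e[1],-e[0]])
post=np.array([-14,6])
print(np.round(P,1),"len",np.hypot(*(b-a)),"tray rot deg",np.degrees(np.arctan2(e[1],e[0])),"r",np.hypot(*(a-post)))
y=a+200*e+120*n; print("yellow corner",y,"or from b",b+120*n); print("post dist beyond end",(post-a)@e-200)
E
python3 cor.py w18 496,249 71,239; python3 cor.py w17 506,206 68,207
```

```text
[[-184.5 -151. ]
 [-117.4   36.9]] len 199.4869809755656 tray rot deg 70.34224987467293 r 231.77115219668315
yellow corner [-4.24163573 -2.98942825] or from b [-4.41421581 -3.47254794]
post dist beyond end 5.182791358780435
[[-199.3 -135.4]
 [-115.8   46.7]] len 200.34817039856557 tray rot deg 65.37628507386557 r 233.08398415138493
yellow corner [-6.88057735 -3.57983088] or from b [-6.73550968 -3.2633218 ]
post dist beyond end 5.74231886438281
```

Call:
{"fn": "servo_tool", "kwargs": {
  "rows": [
    {"fingers": 0,"x": 0.28,"y": 0.15,"z": -0.1,"turn": -1.0},
    {"fingers": 0,"x": 0.28,"y": 0.15,"z": -0.05,"turn": -1.1},
    {"fingers": 0,"x": 0.28,"y": 0.15,"z": 0,"turn": -1.1},
    {"fingers": 0,"x": 0.28,"y": 0.15,"z": 0,"turn": -1.25},
    {"fingers": 0,"x": 0.28,"y": 0.15,"z": 0,"turn": -1.25},
    {"fingers": 0,"x": 0.28,"y": 0.15,"z": 0,"turn": -1.25},
    {"fingers": 0,"x": 0.28,"y": 0.15,"z": 0,"turn": -1.25}
  ]
}}

```text
clock: 18.65
position: [517.9, -56.7, 35.2]
ee_rot: [0.994, -0.113, -0.008, 0.002]
contact_force: [-16.0, 0.0, 8.5]
gripper_width: -0.1
```

```bash
python3 look.py 19; python3 -c "
from h import *
snap('wrist','w19')
crop('pics/s19.png','pics/s19a.png',220,165,350,265,6)
"
```

```text
t 18.65 p [517.9 -56.7  35.2] head -13.01 F [-16.    0.    8.5] w -0.1 z [-0.017 -0.002 -1.   ]
TCP mach [-156.3  -86. ] z 35.19762393288718 rel head -9.913488875342283
```

View pics/s19a.png

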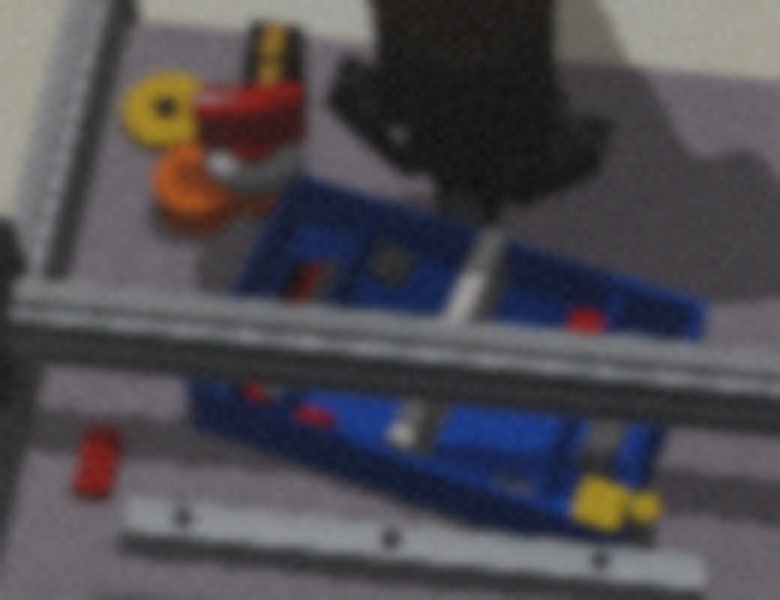

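View pics/w19.png

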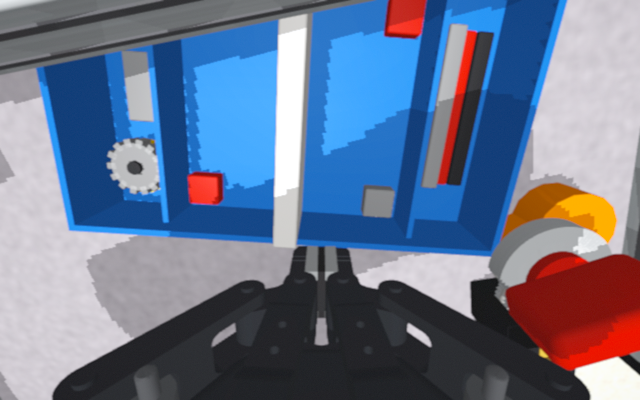

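```bash
python3 cor.py w19 492,255 70,230;python3 -c "
from h import *
crop('pics/w19.png','pics/w19a.png',430,100,640,300,3.6)"
```

```text
[[-164.3 -167.2]
 [-116.8   24.9]] len 197.91756546462577 tray rot deg 76.12962780151602 r 229.3259340236916
yellow corner [ 0.18215278 -1.83623724] or from b [-0.31706103 -3.85794918]
post dist beyond end 4.20790559083909
```

View pics/w19a.png

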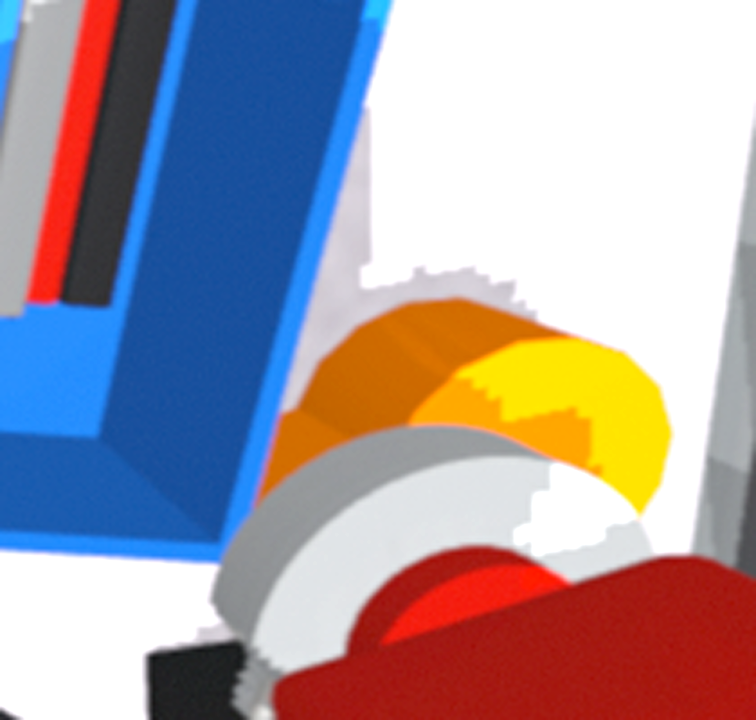

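Call:
{"fn": "servo_tool", "kwargs": {
  "rows": [
    {"fingers": 0,"x": 0,"y": 0,"z": -0.15,"turn": 0},
    {"fingers": 0,"x": 0,"y": 0,"z": -0.15,"turn": 0},
    {"fingers": 0,"x": 0,"y": 0,"z": 0,"turn": 0}
  ]
}}

```text
clock: 19.05
position: [521.8, -56.2, 38.7]
ee_rot: [0.994, -0.113, -0.004, 0.001]
contact_force: [-6.3, -1.6, -0.6]
gripper_width: -0.3
```

Call:
{"fn": "servo_tool", "kwargs": {
  "rows": [
    {"fingers": 0,"x": 0.25,"y": 0.1,"z": -0.02,"turn": -1.2},
    {"fingers": 0,"x": 0.25,"y": 0.1,"z": -0.02,"turn": -1.2},
    {"fingers": 0,"x": 0.25,"y": 0.1,"z": -0.02,"turn": -1.2},
    {"fingers": 0,"x": 0.25,"y": 0.1,"z": -0.02,"turn": -1.2}
  ]
}}

```text
clock: 19.38
position: [525.3, -63.6, 37.8]
ee_rot: [0.997, -0.072, -0.01, 0.002]
contact_force: [-14.2, -7.0, -0.1]
gripper_width: -0.2
```

```bash
python3 look.py 20; python3 -c "
from h import *
snap('wrist','w20')
"
```

```text
t 19.38 p [525.3 -63.6  37.8] head -8.26 F [-14.2  -7.   -0.1] w -0.2 z [-0.02  -0.003 -1.   ]
TCP mach [-148.6  -92.5] z 37.79587557339781 rel head -5.160892887039468
```

View pics/w20.png

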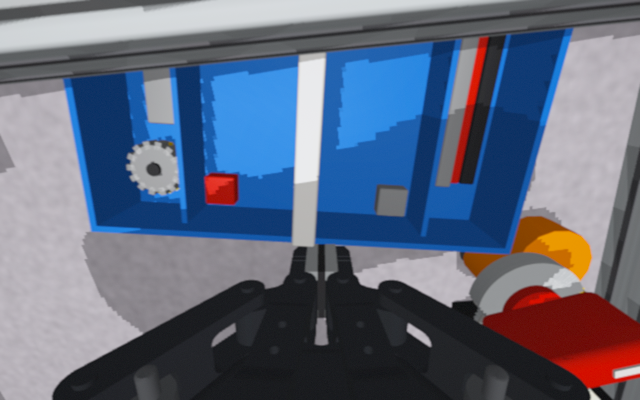

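```bash
python3 cor.py w20 512,252 92,230
```

```text
[[-148.8 -184.8]
 [-118.6   14.4]] len 201.4939184454912 tray rot deg 81.39244778548006 r 233.58638178311762
yellow corner [-0.18967419 -4.99860445] or from b [ 0.03391412 -3.52151251]
post dist beyond end 8.807791766307872
```

Call:
{"fn": "servo_tool", "kwargs": {
  "rows": [
    {"fingers": 0,"x": 0.2,"y": -0.1,"z": -0.1,"turn": -0.6},
    {"fingers": 0,"x": 0.2,"y": -0.1,"z": -0.05,"turn": -0.6},
    {"fingers": 0,"x": 0.2,"y": -0.1,"z": -0.03,"turn": -0.8},
    {"fingers": 0,"x": 0.2,"y": -0.1,"z": -0.02,"turn": -0.8}
  ]
}}

```text
clock: 19.87
position: [532.8, -61.0, 39.8]
ee_rot: [0.999, -0.048, -0.011, 0.002]
contact_force: [-17.1, -9.3, 5.2]
gripper_width: 0.3
```

```bash
python3 look.py 21; python3 -c "
from h import *
snap('wrist','w21')
crop('pics/s21.png','pics/s21a.png',220,165,350,265,6)
"
```

```text
t 19.87 p [532.8 -61.   39.8] head -5.49 F [-17.1  -9.3   5.2] w 0.3 z [-0.023 -0.004 -1.   ]
TCP mach [-141.2  -89.5] z 39.80648017153487 rel head -2.388317142620521
```

View pics/w21.png

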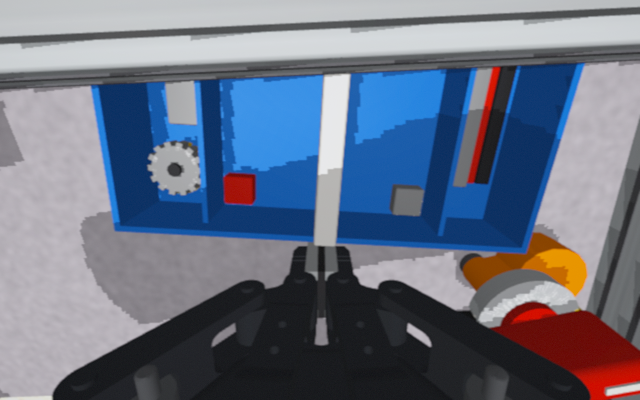

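View pics/s21a.png

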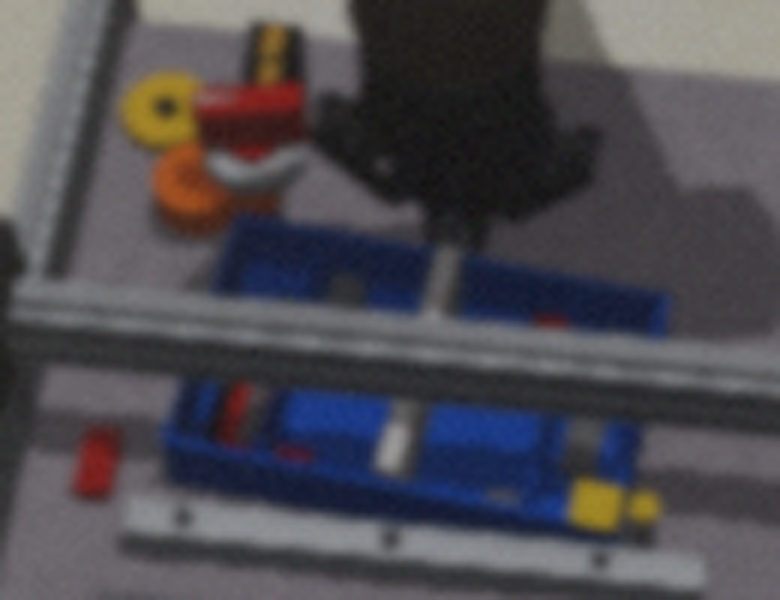

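Call:
{"fn": "servo_tool", "kwargs": {
  "rows": [
    {"fingers": 0,"x": -1,"y": 0,"z": 0,"turn": 0},
    {"fingers": 0,"x": -0.6,"y": 1,"z": 0,"turn": 0},
    {"fingers": 0,"x": 0,"y": 1.5,"z": 0.2,"turn": 0},
    {"fingers": 0,"x": 0,"y": 1.2,"z": 0.2,"turn": -1},
    {"fingers": 0,"x": 0,"y": 0,"z": 0.2,"turn": -1},
    {"fingers": 0,"x": 0,"y": 0,"z": 0,"turn": 0}
  ]
}}

```text
clock: 20.52
position: [524.6, -93.7, 37.0]
ee_rot: [1.0, -0.029, 0.002, -0.0]
contact_force: [-0.6, -0.4, 0.1]
gripper_width: 0.3
```

```bash
python3 look.py 22; python3 -c "
from h import *
snap('wrist','w22')
"
```

```text
t 20.52 p [524.6 -93.7  37. ] head -3.35 F [-0.6 -0.4  0.1] w 0.3 z [ 0.003  0.    -1.   ]
TCP mach [-147.6 -122.6] z 36.95707314672445 rel head -0.24738765409585203
```

View pics/w22.png

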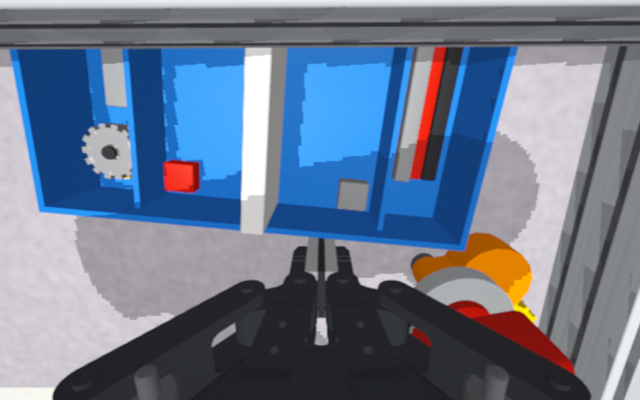

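View pics/l22.png

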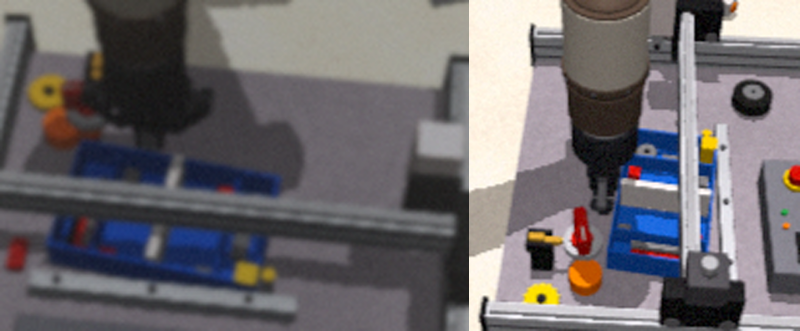

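```bash
python3 cor.py w22 465,248 40,211
```

```text
[[-139.4 -190.6]
 [-119.7    8.2]] len 199.77389236670288 tray rot deg 84.35992870600421 r 233.1530418413675
yellow corner [-0.30863486 -3.33056162] or from b [-0.33085647 -3.55557465]
post dist beyond end 7.939819028775872
```

Call:
{"fn": "servo_tool", "kwargs": {
  "rows": [
    {"fingers": 0,"x": 0.3,"y": 0,"z": 0,"turn": 0},
    {"fingers": 0,"x": 0.25,"y": 0,"z": -0.03,"turn": 0},
    {"fingers": 0,"x": 0.25,"y": 0,"z": -0.05,"turn": 0},
    {"fingers": 0,"x": 0.25,"y": 0,"z": -0.05,"turn": 0},
    {"fingers": 0,"x": 0.2,"y": 0,"z": -0.05,"turn": 0},
    {"fingers": 0,"x": 0.2,"y": 0,"z": -0.05,"turn": 0}
  ]
}}

```text
clock: 21.17
position: [535.8, -94.3, 38.1]
ee_rot: [1.0, -0.03, -0.002, 0.0]
contact_force: [-4.1, -2.9, -0.2]
gripper_width: -0.2
```

```bash
python3 look.py 23
```

```text
t 21.17 p [535.8 -94.3  38.1] head -3.39 F [-4.1 -2.9 -0.2] w -0.2 z [-0.005 -0.    -1.   ]
TCP mach [-136.4 -122.6] z 38.124939649644666 rel head -0.2856353655590341
```

Call:
{"fn": "servo_tool", "kwargs": {
  "rows": [
    {"fingers": 0,"x": 0.2,"y": 0,"z": -0.03,"turn": 0},
    {"fingers": 0,"x": 0.2,"y": 0,"z": -0.03,"turn": 0},
    {"fingers": 0,"x": 0.2,"y": 0,"z": -0.02,"turn": 0},
    {"fingers": 0,"x": 0,"y": 0,"z": 0,"turn": 0}
  ]
}}

```text
clock: 21.6
position: [540.5, -95.0, 38.9]
ee_rot: [1.0, -0.03, -0.004, 0.0]
contact_force: [-7.4, -4.1, 0.7]
gripper_width: 0.1
```

```bash
python3 look.py 24; python3 -c "
from h import *
snap('wrist','w24')
crop('pics/s24.png','pics/s24a.png',225,200,345,270,6)
"
```

```text
t 21.60 p [540.5 -95.   38.9] head -3.41 F [-7.4 -4.1  0.7] w 0.1 z [-0.007 -0.001 -1.   ]
TCP mach [-131.6 -123. ] z 38.890131805191366 rel head -0.31384205896612843
```

View pics/w24.png

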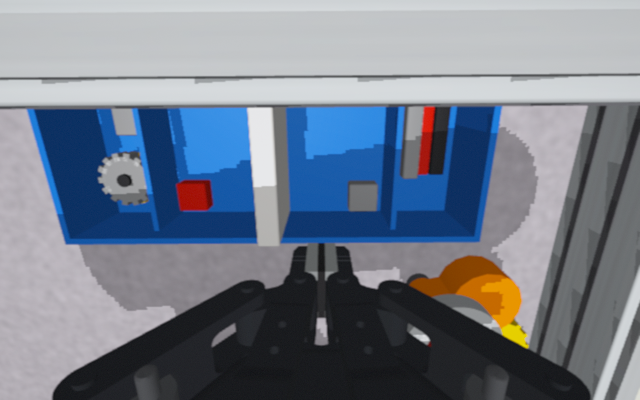

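View pics/s24a.png

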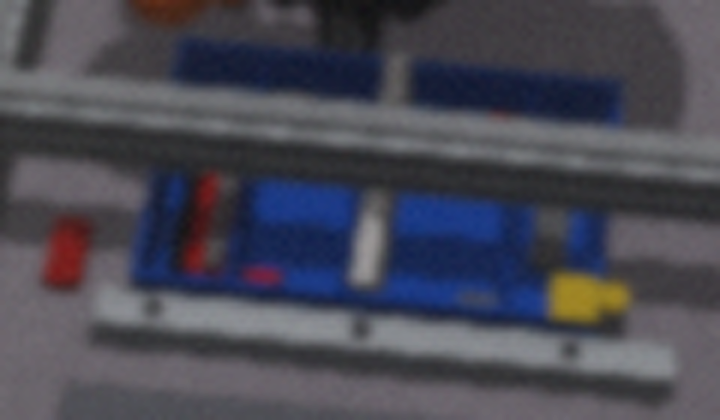

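```bash
python3 cor.py w24 480,241 66,243
```

```text
[[-120.4 -199.4]
 [-120.2    0.7]] len 200.05263887630724 tray rot deg 89.9655158231379 r 231.26394329798265
yellow corner [-0.23666708  0.5714737 ] or from b [-0.2366354   0.62411256]
post dist beyond end 5.420241686405035
```

Call:
{"fn": "servo_tool", "kwargs": {
  "rows": [
    {"fingers": 0,"x": 0.15,"y": 0,"z": -0.02,"turn": 0},
    {"fingers": 0,"x": 0.15,"y": 0,"z": -0.02,"turn": 0},
    {"fingers": 0,"x": 0,"y": 0,"z": 0,"turn": 0}
  ]
}}

```text
clock: 22.0
position: [540.6, -95.0, 38.9]
ee_rot: [1.0, -0.03, -0.007, 0.0]
contact_force: [-12.7, -1.1, 4.3]
gripper_width: -0.1
```

Call:
{"fn": "servo_tool", "kwargs": {
  "rows": [
    {"fingers": 0,"x": -1,"y": 0,"z": 0,"turn": 0},
    {"fingers": 0,"x": -1,"y": 0,"z": -0.3,"turn": 0},
    {"fingers": 0,"x": 0,"y": 0,"z": -2,"turn": 0},
    {"fingers": 0,"x": 0,"y": 0,"z": -3,"turn": 0},
    {"fingers": 0,"x": 0,"y": 0,"z": -3,"turn": 0},
    {"fingers": 4,"x": 0,"y": 0,"z": -3,"turn": 0},
    {"fingers": 4,"x": 0,"y": 0,"z": -2,"turn": 0},
    {"fingers": 4,"x": 0,"y": 0,"z": 0,"turn": 0}
  ]
}}

```text
clock: 22.67
position: [531.3, -92.9, 179.8]
ee_rot: [1.0, -0.028, 0.008, -0.0]
contact_force: [0.2, -0.4, 0.4]
gripper_width: 35.6
```

```bash
python3 look.py 25; python3 -c "
from h import *
to(mach(T0,(-169.5,-187,165)))
snap('wrist','w25')
crop('pics/s25.png','pics/s25a.png',215,150,345,270,6)
"
```

```text
t 22.67 p [531.3 -92.9 179.8] head -3.25 F [ 0.2 -0.4  0.4] w 35.6 z [ 0.016  0.    -1.   ]
TCP mach [-141.  -121.5] z 179.79085444389696 rel head -0.14832509376805833
t 22.77 p [528.  -92.8 175. ] head -3.32 F [-0.3 -0.1 -1.4] w 40.2 z [ 0.006  0.001 -1.   ]
tool delta cm [-2.51  6.56  0.97]
```

View pics/w25.png

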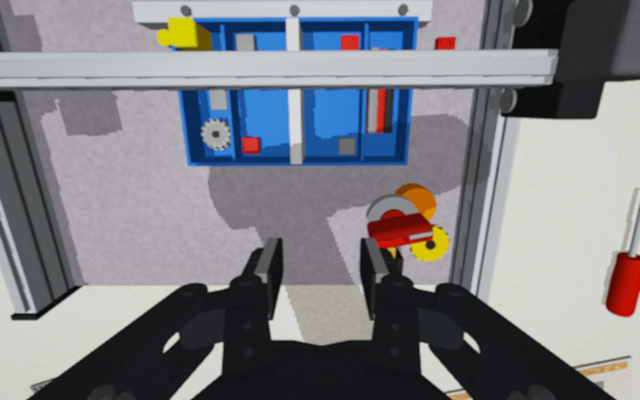

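View pics/s25a.png

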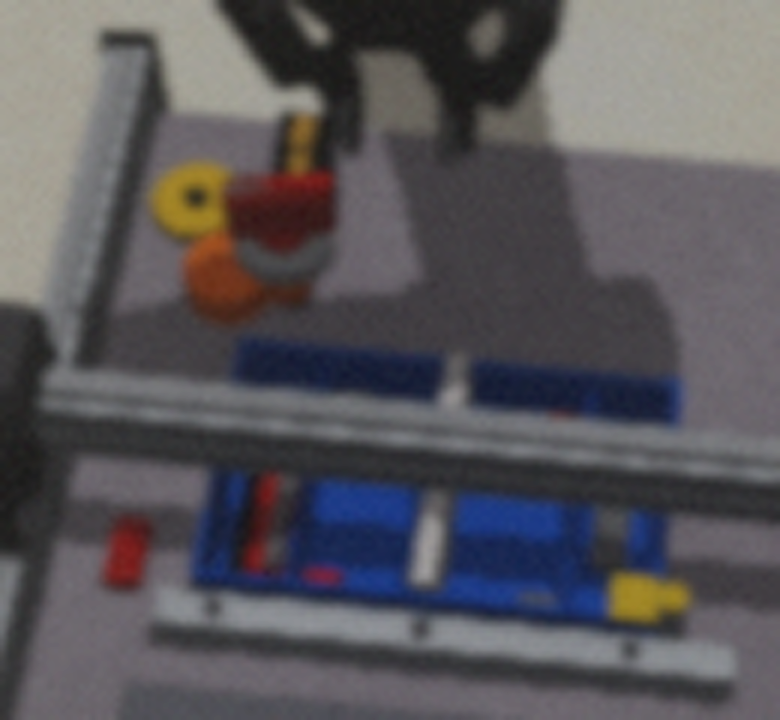

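Call:
{"fn": "servo_tool", "kwargs": {
  "rows": [
    {"fingers": 4,"x": -1,"y": 2.2,"z": 0,"turn": 0},
    {"fingers": 4,"x": -1,"y": 2.2,"z": 0,"turn": 0},
    {"fingers": 4,"x": -0.5,"y": 2.2,"z": 0,"turn": 0},
    {"fingers": 4,"x": 0,"y": 0,"z": 0,"turn": 7},
    {"fingers": 4,"x": 0,"y": 0,"z": 0,"turn": 7},
    {"fingers": 4,"x": 0,"y": 0,"z": 0,"turn": 7},
    {"fingers": 4,"x": 0,"y": 0,"z": 0,"turn": 7},
    {"fingers": 4,"x": 0,"y": 0,"z": 0,"turn": 7},
    {"fingers": 4,"x": 0,"y": 0,"z": 0,"turn": 7},
    {"fingers": 4,"x": 0,"y": 0,"z": 0,"turn": 7}
  ]
}}

```text
clock: 23.65
position: [497.4, -157.6, 171.7]
ee_rot: [0.896, -0.444, -0.001, 0.0]
contact_force: [0.8, -0.5, 0.7]
gripper_width: 40.0
```

Call:
{"fn": "servo_tool", "kwargs": {
  "rows": [
    {"fingers": 4,"x": 0,"y": 0,"z": 0,"turn": 7},
    {"fingers": 4,"x": 0,"y": 0,"z": 0,"turn": 7},
    {"fingers": 4,"x": 0,"y": 0,"z": 0,"turn": 7},
    {"fingers": 4,"x": 0,"y": 0,"z": 0,"turn": 7},
    {"fingers": 4,"x": 0,"y": 0,"z": 0,"turn": 7},
    {"fingers": 4,"x": 0,"y": 0,"z": 0,"turn": 2},
    {"fingers": 4,"x": 0,"y": 0,"z": 0,"turn": 0}
  ]
}}

```text
clock: 24.23
position: [497.4, -157.6, 171.8]
ee_rot: [0.711, -0.703, -0.001, 0.001]
contact_force: [0.4, 0.5, -0.2]
gripper_width: 40.1
```

```bash
python3 look.py 26; python3 -c "
from h import *
to(mach(T0,(-169.5,-187,76)))
snap('wrist','w26')
"
```

```text
t 24.23 p [ 497.4 -157.6  171.8] head -89.38 F [ 0.4  0.5 -0.2] w 40.1 z [-0.002  0.    -1.   ]
TCP mach [-171.3 -187.9] z 171.7921844519244 rel head -86.27674912442991
t 24.33 p [ 497.5 -157.6  172.2] head -89.28 F [-0.   0.7  0.1] w 40.3 z [-0.001  0.    -1.   ]
tool delta cm [-0.08 -0.19  9.62]
```

View pics/w26.png

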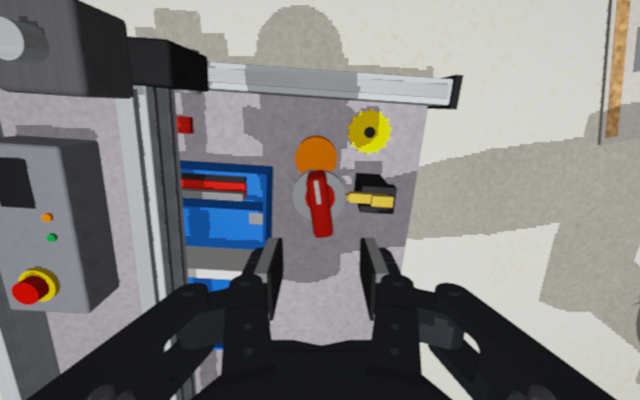

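```bash
python3 -c "
from h import *
crop('pics/w26.png','pics/w26a.png',270,120,410,260,5)
m=np.load('pics/w26.npz');R=m['pose']
for u,v,z in [(319.5,205,100),(317,172,100),(322,237,100),(319,195,65),(316,160,40)]: print(np.round(px2w('w',u,v,z=z,m=m),1))
"
```

```text
[ 498.8 -159.1  100. ]
[ 500.9 -184.6  100. ]
[ 496.6 -132.6  100. ]
[ 499.4 -156.5   65. ]
[ 502.6 -183.    40. ]
```

View pics/w26a.png

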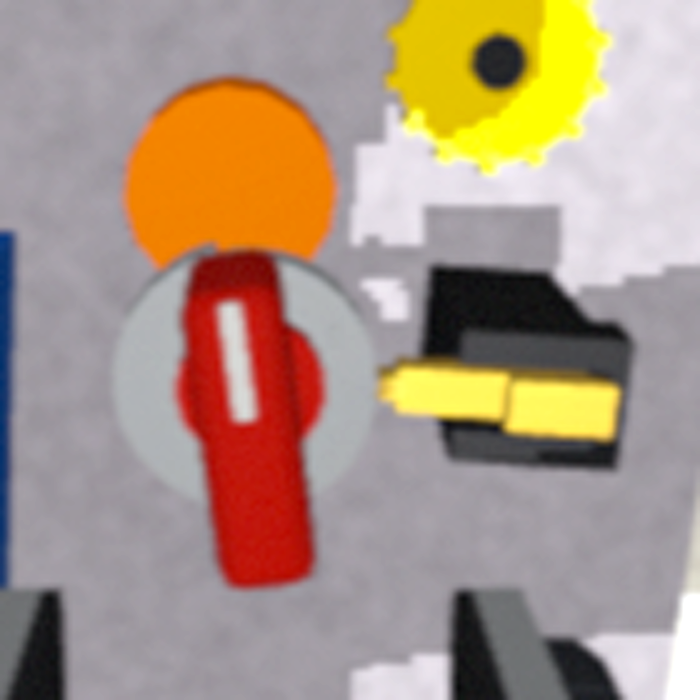

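Call:
{"fn": "servo_tool", "kwargs": {
  "rows": [
    {"fingers": 4,"x": 0,"y": -0.17,"z": 1,"turn": -3},
    {"fingers": 4,"x": 0,"y": 0,"z": 2,"turn": 0},
    {"fingers": 4,"x": 0,"y": 0,"z": 2.5,"turn": 0},
    {"fingers": 4,"x": 0,"y": 0,"z": 2,"turn": 0},
    {"fingers": 4,"x": 0,"y": 0,"z": 1.3,"turn": 0},
    {"fingers": 4,"x": 0,"y": 0,"z": 0.8,"turn": 0},
    {"fingers": 4,"x": 0,"y": 0,"z": 0,"turn": 0},
    {"fingers": 4,"x": 0,"y": 0,"z": 0,"turn": 0}
  ]
}}

```text
clock: 25.05
position: [499.8, -157.8, 77.1]
ee_rot: [0.729, -0.684, 0.0, 0.0]
contact_force: [0.4, 0.3, -0.9]
gripper_width: 40.2
```

```bash
python3 look.py 27; python3 -c "
from h import *
snap('wrist','w27')
crop('pics/d27.png','pics/d27a.png',275,180,375,290,5)
"
```

```text
t 25.05 p [ 499.8 -157.8   77.1] head -86.32 F [ 0.4  0.3 -0.9] w 40.2 z [-0. -0. -1.]
TCP mach [-169. -188.] z 77.1466056471425 rel head -83.21970133331129
```

View pics/w27.png

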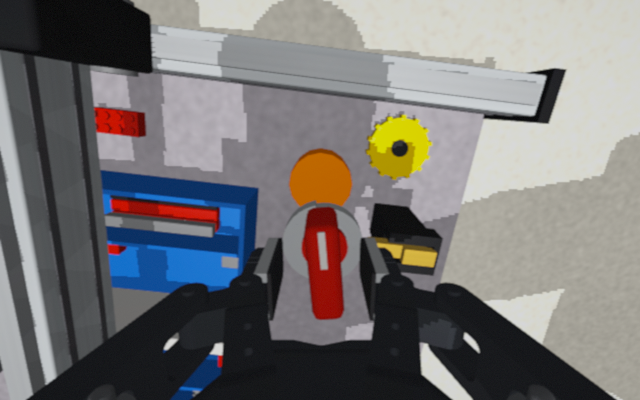

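View pics/d27a.png

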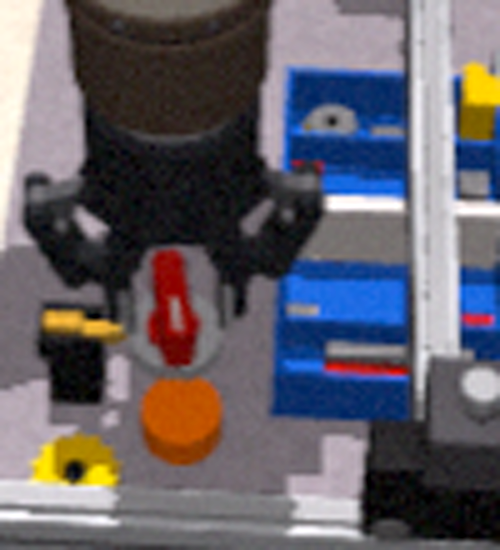

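Call:
{"fn": "servo_tool", "kwargs": {
  "rows": [
    {"fingers": 4,"x": 0,"y": 0,"z": 0.3,"turn": 0},
    {"fingers": 1,"x": 0,"y": 0,"z": 0,"turn": 0},
    {"fingers": 1,"x": 0,"y": 0,"z": 0,"turn": 0},
    {"fingers": 1,"x": 0,"y": 0,"z": 0,"turn": 0},
    {"fingers": 1,"x": 0,"y": 0,"z": 0,"turn": 0},
    {"fingers": 1,"x": 0,"y": 0,"z": 0,"turn": 0}
  ]
}}

```text
clock: 25.7
position: [499.0, -157.7, 74.5]
ee_rot: [0.729, -0.684, -0.0, 0.0]
contact_force: [-3.9, 0.8, 5.0]
gripper_width: 15.0
```

```bash
python3 -c "
from h import *
s,M=st();print(s['wrist_torque'],np.round(s['joints'],2))
snap('wrist','w28')
"
```

```text
t 25.70 p [ 499.  -157.7   74.5] head -86.35 F [-3.9  0.8  5. ] w 15.0 z [-0.001  0.    -1.   ]
[0.44638495 1.00472968 0.00548467] [ 0.    0.39 -0.44 -0.   -0.74  0.06]
```

View pics/w28.png

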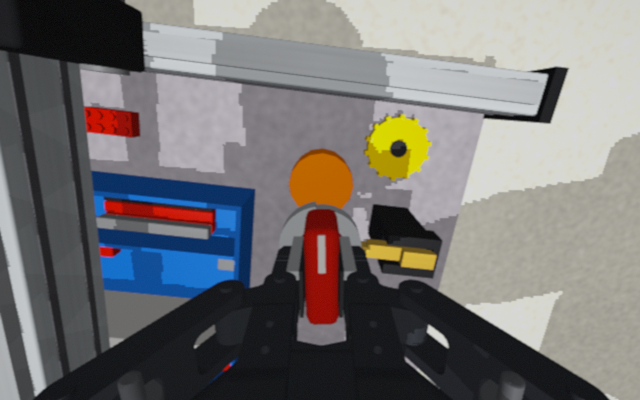

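Call:
{"fn": "servo_tool", "kwargs": {
  "rows": [
    {"fingers": 1,"x": 0,"y": 0,"z": 0,"turn": -4},
    {"fingers": 1,"x": 0,"y": 0,"z": 0,"turn": -6},
    {"fingers": 1,"x": 0,"y": 0,"z": 0,"turn": -6},
    {"fingers": 1,"x": 0,"y": 0,"z": 0,"turn": -6},
    {"fingers": 1,"x": 0,"y": 0,"z": 0,"turn": -6},
    {"fingers": 1,"x": 0,"y": 0,"z": 0,"turn": -6},
    {"fingers": 1,"x": 0,"y": 0,"z": 0,"turn": -6},
    {"fingers": 1,"x": 0,"y": 0,"z": 0,"turn": -6},
    {"fingers": 1,"x": 0,"y": 0,"z": 0,"turn": -6},
    {"fingers": 1,"x": 0,"y": 0,"z": 0,"turn": -6}
  ]
}}

```text
clock: 26.58
position: [500.0, -157.1, 74.5]
ee_rot: [0.97, -0.243, 0.0, -0.001]
contact_force: [-1.0, 4.9, 4.3]
gripper_width: 14.9
```

```bash
python3 look.py 29; python3 -c "
from h import *
s,M=st();print(s['wrist_torque'])
snap('wrist','w29')
crop('pics/d29.png','pics/d29a.png',275,180,375,290,5)
"
```

```text
t 26.58 p [ 500.  -157.1   74.5] head -28.08 F [-1.   4.9  4.3] w 14.9 z [ 0.001  0.001 -1.   ]
TCP mach [-168.8 -187.2] z 74.51966183082091 rel head -24.98196401244121
t 26.68 p [ 500.  -157.2   74.5] head -28.32 F [-1.7  6.3  4.7] w 15.2 z [ 0.001  0.001 -1.   ]
[ 1.55665102  0.48072664 -0.03810879]
```

View pics/w29.png

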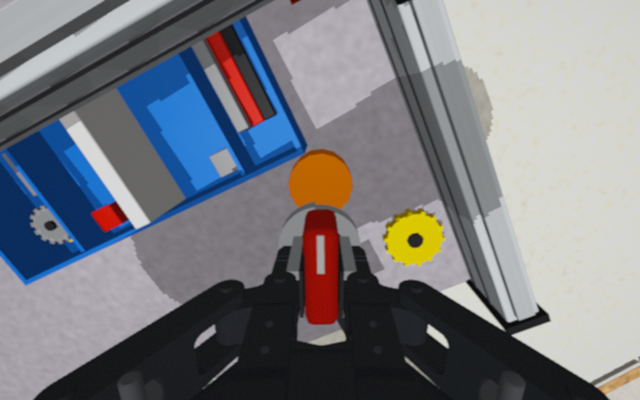

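View pics/d29a.png

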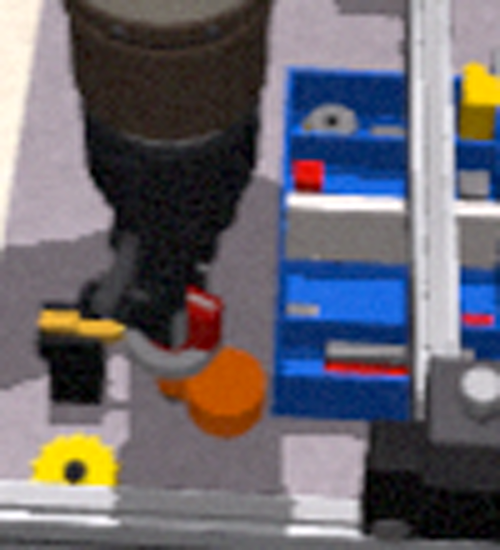

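Call:
{"fn": "servo_tool", "kwargs": {
  "rows": [
    {"fingers": 1,"x": 0,"y": 0,"z": 0,"turn": -4},
    {"fingers": 1,"x": 0,"y": 0,"z": 0,"turn": -4},
    {"fingers": 1,"x": 0,"y": 0,"z": 0,"turn": -4},
    {"fingers": 1,"x": 0,"y": 0,"z": 0,"turn": -4},
    {"fingers": 1,"x": 0,"y": 0,"z": 0,"turn": -4},
    {"fingers": 1,"x": 0,"y": 0,"z": 0,"turn": -4},
    {"fingers": 1,"x": 0,"y": 0,"z": 0,"turn": -1.5},
    {"fingers": 1,"x": 0,"y": 0,"z": 0,"turn": 0}
  ]
}}

```text
clock: 27.4
position: [500.3, -156.7, 74.5]
ee_rot: [1.0, -0.026, 0.001, -0.001]
contact_force: [-0.5, 7.4, 5.7]
gripper_width: 15.0
```

```bash
python3 look.py 30; python3 -c "
from h import *
s,M=st();print(s['wrist_torque'])
snap('wrist','w30')
crop('pics/d30.png','pics/d30a.png',275,180,375,290,5)
"
```

```text
t 27.40 p [ 500.3 -156.7   74.5] head -3.01 F [-0.5  7.4  5.7] w 15.0 z [ 0.002  0.001 -1.   ]
TCP mach [-168.5 -186.9] z 74.54110559716074 rel head 0.08760499622976395
t 27.50 p [ 500.3 -156.7   74.5] head -3.04 F [-1.   6.   4.3] w 14.7 z [ 0.002  0.001 -1.   ]
[ 2.06406839  0.39678806 -0.16060573]
```

View pics/w30.png

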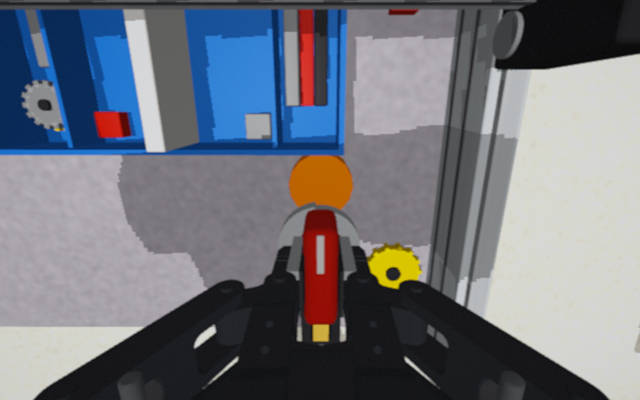

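View pics/d30a.png

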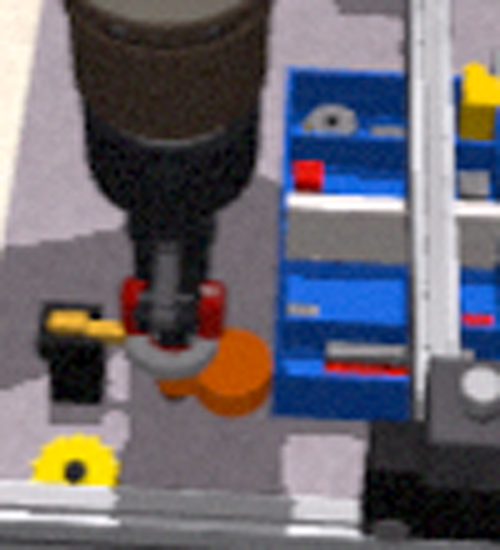

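Call:
{"fn": "servo_tool", "kwargs": {
  "rows": [
    {"fingers": 1,"x": 0,"y": 0,"z": 0,"turn": -1.5},
    {"fingers": 1,"x": 0,"y": 0,"z": 0,"turn": -1.5},
    {"fingers": 1,"x": 0,"y": 0,"z": 0,"turn": 0}
  ]
}}

```text
clock: 27.8
position: [500.3, -156.7, 74.5]
ee_rot: [1.0, -0.004, 0.001, -0.001]
contact_force: [-0.6, 6.5, 5.5]
gripper_width: 14.8
```

```bash
python3 -c "
from h import *
s,M=st();print(s['wrist_torque'])
"
```

```text
t 27.80 p [ 500.3 -156.7   74.5] head -0.43 F [-0.6  6.5  5.5] w 14.8 z [ 0.003  0.003 -1.   ]
[ 1.96847743  0.30423671 -1.7994062 ]
```

Call:
{"fn": "servo_tool", "kwargs": {
  "rows": [
    {"fingers": 1,"x": 0,"y": 0,"z": 0,"turn": 2},
    {"fingers": 4,"x": 0,"y": 0,"z": 0,"turn": 0},
    {"fingers": 4,"x": 0,"y": 0,"z": 0,"turn": 0},
    {"fingers": 4,"x": 0,"y": 0,"z": 0,"turn": 0},
    {"fingers": 4,"x": 0,"y": 0,"z": 0,"turn": 0},
    {"fingers": 4,"x": 0,"y": 0,"z": -1,"turn": 0},
    {"fingers": 4,"x": 0,"y": 0,"z": -2,"turn": 0},
    {"fingers": 4,"x": 0,"y": 0,"z": -3,"turn": 0},
    {"fingers": 4,"x": 0,"y": 0,"z": -3,"turn": 0},
    {"fingers": 4,"x": -1,"y": 0,"z": -3,"turn": 0}
  ]
}}

```text
clock: 28.63
position: [490.6, -157.8, 196.1]
ee_rot: [1.0, -0.016, 0.001, 0.0]
contact_force: [0.8, -1.0, -0.4]
gripper_width: 39.9
```

Call:
{"fn": "servo_tool", "kwargs": {
  "rows": [
    {"fingers": 4,"x": -2,"y": 0,"z": -1,"turn": 0},
    {"fingers": 4,"x": -2,"y": 0,"z": 0,"turn": 0},
    {"fingers": 4,"x": -1,"y": 0,"z": 0,"turn": 0},
    {"fingers": 4,"x": 0,"y": 0,"z": 0,"turn": 0},
    {"fingers": 4,"x": 0,"y": 0,"z": 0,"turn": 0}
  ]
}}

```text
clock: 29.05
position: [439.6, -156.0, 204.4]
ee_rot: [1.0, -0.016, 0.0, 0.0]
contact_force: [0.9, 0.3, 0.1]
gripper_width: 40.0
```

```bash
python3 look.py 31; python3 -c "
from h import *
snap('wrist','w31')
crop('pics/w31.png','pics/w31a.png',120,0,520,260,2)
crop('pics/d31.png','pics/d31a.png',270,130,410,290,3.7)
"
```

```text
t 29.05 p [ 439.6 -156.   204.4] head -1.85 F [0.9 0.3 0.1] w 40.0 z [ 0.001 -0.    -1.   ]
TCP mach [-229.1 -189.4] z 204.39969607872354 rel head 1.2491573767064212
```

View pics/w31a.png

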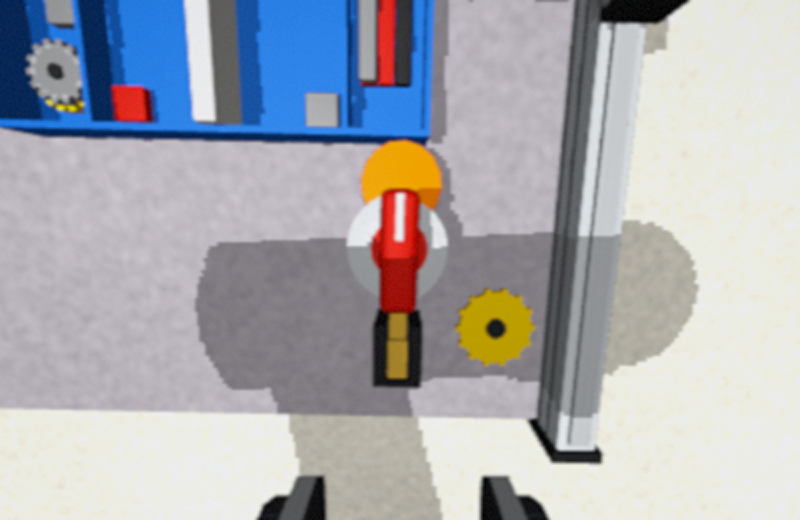

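View pics/d31a.png

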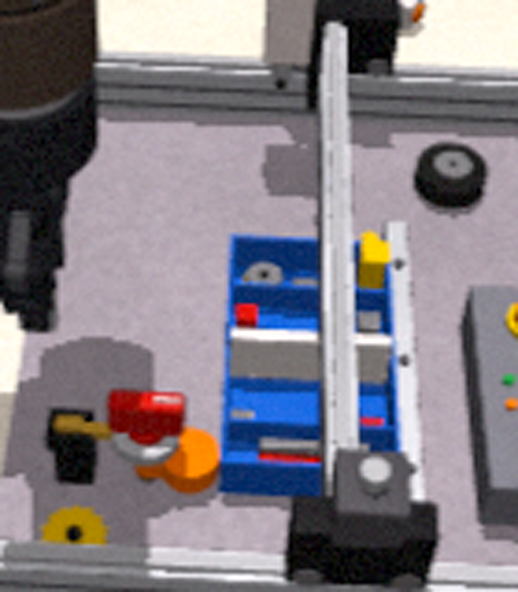

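View pics/l31.png

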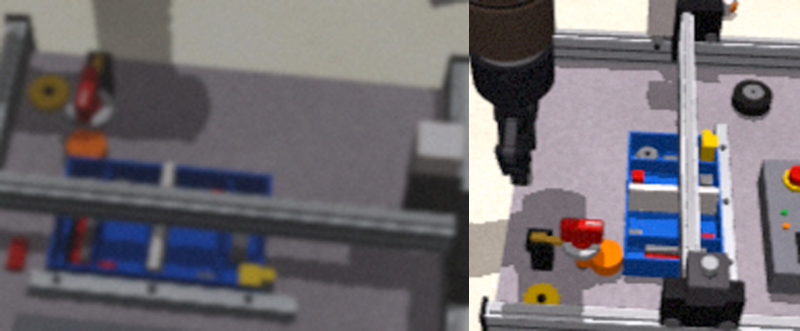

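```bash
python3 -c "
from h import *
crop('pics/s31.png','pics/s31a.png',215,160,345,270,6)
crop('pics/w31.png','pics/w31b.png',280,60,360,220,5)
m=np.load('pics/w31.npz');th=T0[2];R=np.array([[np.cos(th),np.sin(th)],[-np.sin(th),np.cos(th)]])
M=lambda q:np.round(R@(q[:2]-np.array(T0[:2])),1)
for u,v,z in [(120+430/2,138/2,50),(120+20/2,126/2,50),(120+400/2,192/2,100),(120+398/2,312/2,100)]: print(M(px2w('w',u,v,z=z,m=m)))
"
```

```text
[-121.5 -199.4]
[-120.5  -11.7]
[-146.9 -186.3]
[-194.1 -186.4]
```

View pics/s31a.png

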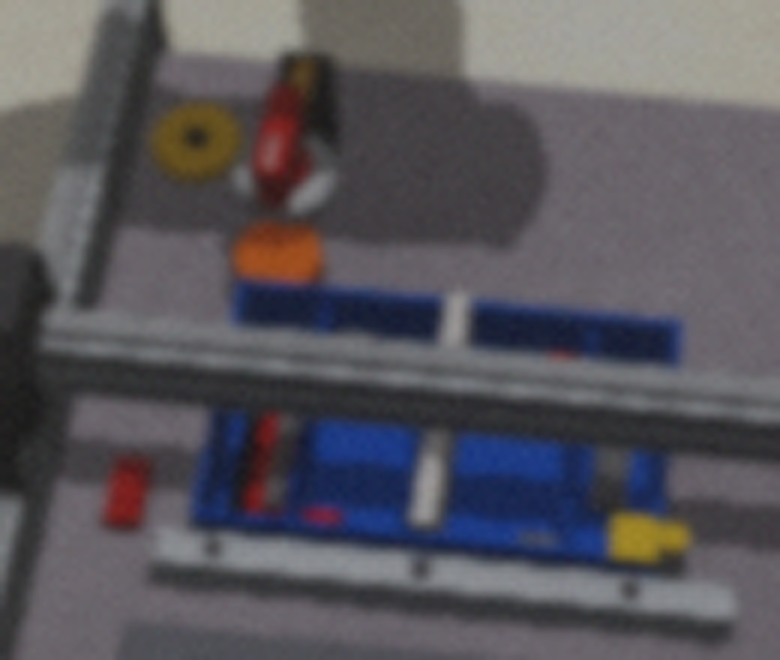

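View pics/w31b.png

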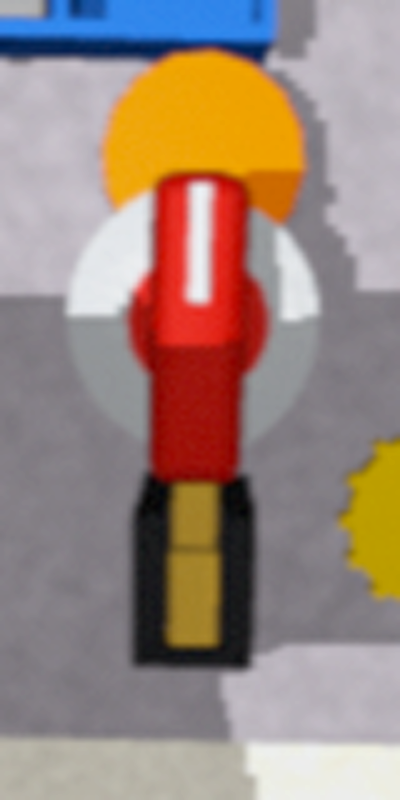

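```bash
python3 -c "
from bench import arm
print(arm.job_done(),arm.read_state()['clock'])"
```

```text
the job is handed in; nothing more can be done
the job is handed in; nothing more can be done
```

The tray is docked against the back rail and the cam knob is turned to its locked stop. I handed the job in with the last clock reading at about 29 s of the 67 s allowed.

**What I did:**
- I lifted the tray by the white wall, lowered it in front of the beam and slid it in low. I set it down end-on just in front of the post, with the yellow corner about 18 mm past the post's axis.
- I let go and pushed the opposite corner round the post to about 66°.
- I finished the last 24° or so from two points nearer the middle of the same long side, to keep the fingers away from the knob.
- I turned the knob anticlockwise to its stop, let go and backed the arm off.

**Last checks:**
- **Tray:** after the final push it read 90.0°, with the yellow corner at about machine (−0.2, 0.6). Pressing it a further 3 mm moved it no closer to the rail. In the last picture its front face was at about x −121, its far end at about y −199, and it still looked flush.
- **Knob:** the wing lines up with machine x to about 0.1°, and the lobe is against the tray's front. Turning past that point raised the wrist torque to 1.8 N m, which means it was at its stop.
- **Other parts:** the other parts I could see in the pictures looked untouched.
- **Pawl:** I only inferred that it dropped into its notch, from the knob being at its stop. I could not measure its 2.7 mm travel in the pictures.

**What did not go smoothly:** the tray stuck more than once during the last part of the swing because the finger was dragging down on it. The push force reached about 19 N before I raised or moved the finger. The camera estimates also differ from each other by about 1–2 mm.

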